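# Pry open the cell reader and hold a sample holder down on its sprung well

### The arm

A 6-joint arm with a two-finger parallel gripper is mounted at the origin on a cart in front of the work surface, level with it; the furniture and walls round the work are solid. World frame = base frame: x ahead of the robot, y to its left, z up, the work surface at z = 0. Lengths are in mm, angles in rad, forces in N, time in s.
With the tool pointing down it reaches from about 350 to 775 mm from the base axis. Payload 7.3 kg.
Tool frame: the origin (TCP) lies midway between the tips of the shut fingers; the grasp point (between the pads) lies 19 mm behind it; x points along the fingers, z is the direction in which the jaws open and shut, and the axes are right-handed (so a half turn about x gives the same grasp; the last joint's range is limited). The gripper opens to 92 mm and grips with 3 to 60 N. Pads are 19 mm wide; open, the fingers measure 130 mm over their backs; the gripper's body (75 mm by 190 mm) begins 47 mm behind the grasp point.
Start: joints at [1.079, 0.342, 1.524, -0, 1.275, -0.146], TCP at [177.935, 493.947, 226.741] pointing down, gripper open.
Joint ranges: [-2.53, 2.53], [-0.77, 2.02], [0.04, 2.7], [-1, 4.14], [0.28, 2.66], [-3.11, 3.11]. Speed limits (rad/s): [2.57, 2.57, 3.14, 3.14, 3.14, 3.14].

### API

Orientations are given as [roll, pitch, yaw] about the fixed x, y, z axes, in that order (R = Rz(yaw) Ry(pitch) Rx(roll)).
In Python, from plant import monitor, optics, close_job gives the robot as it stands.
- The arm moves only by the tool send_rows, never from a script. Its argument "commands" is a list that holds one entry, the list of rows, each a list of 5 numbers: the shift along the tool's x, y, z in m, then the turn about the tool's x in degrees, then the finger opening in m, from 0 to 0.0918. A call has 1 to 10 rows; each row shifts and turns the pose as measured when the row begins, along the tool's axes as they then stand; what a row does not reach is not made up. A row lasts 1/12 s, in which the tool goes at most 41.7 mm and 7.16 degrees, less where a joint would pass 70% of its speed; a pose out of reach is approached as far as the arm can. A call with a gripper value outside its range is refused whole. The fingers move at their own pace and stop on an object; the grip force is fixed at half the most. Time passes only in rows, so rows that do not move let the fingers close. It gives the time, the measured TCP pose, the force and the opening at its end, in the units of the state.
- monitor.get_obs(): the state, without advancing time (a new reading comes with each control period).
- optics.capture(name): name is "scene" or "side" or "wrist"; returns a dict with "color" (420x560x3 uint8, blue, green, red), "camera_matrix" (3x3 intrinsics, pixels), "camera_from_world" (4x4, takes a point from world to camera coordinates); the wrist camera has in their place "T_tool_cam" (4x4, takes a point from camera to tool coordinates, whose origin is the TCP and whose axes are the tool frame's). Camera axes: x right, y down, z forward; pixel columns grow to the right and rows downward; lengths in mm; the calibration is good to about 2 mm. A picture is of the moment at which its call begins: read the wrist's pose just before it. There is no depth.
- close_job(): hands the job in, once; it reports no verdict.
The state is a dict: "time": time; "joint_positions": joint angles; "dq": joint speeds; "tau": joint torques, N m; "tool_pos": TCP position; "tcp_rot": TCP orientation; "contact_force": force on the tool from outside, world axes, zero at the start; "moment": the same for the moment, N m; "grip_width": finger opening in mm.
Only numpy, scipy, OpenCV 4.12 (cv2) and the standard library are available. Lean on these libraries where they do the work, as an engineer would, in place of code of your own. Each camera call takes 0.05 s, during which the arm holds its last target.

### The job

Use the flat pry blade in the slot at the front of the small cell reader to lever its cover up and tip it right over backwards, without touching the cover with the gripper's fingers, and lay the blade back down flat on the worktop. Then take the sample holder (the one with the tall knob) out of its rest and push it nose first into the reader's well, against the sprung plunger, until its collar sits fully home on the rim, without forcing it. Finish while still holding it pressed home, as the spring lifts it again if it is let go; leave the blank plug in its place and the other things alone.

Things in the scene. Friction and masses are not known exactly. Their poses are not given: they have to be found in the camera images.
- reader: fixed cell reader, a grey block 84 (x) x 90 (y) x 60 mm high (64.5 mm with the cover shut). Origin: centre of its underside. Its x axis points from the front (slot side) to the back (hinge side), z up. A round well 27 mm wide with a 2 mm chamfer opens in the middle of its top, under the cover
- well_mouth (a point): centre of the well's mouth, on the top of the block, 60 mm above the worktop. The axes are the reader's
- pry_slot (a point): middle of the opening of the pry slot in the reader's front face: 30 mm wide (y), 10 mm high (50 to 60 mm above the worktop), 15 mm deep (towards +x of the reader). The cover's front edge forms the slot's roof
- cover_hinge (a point): middle of the cover's hinge line, which runs along the reader's y at its back edge, 62.5 mm above the worktop and 85 mm behind the slot's opening
- cover (a joint): hinged steel cover, a plate 81 x 86 x 4 mm, 80 g, without a handle: 0 = shut, flat on the reader, grows as the front edge rises; 1.57 = upright; 2.7 = fully tipped over backwards (end stop). It falls shut when let go well before upright, and falls back open by itself once past upright; little friction
- plunger (a joint): sprung steel plunger (22 mm disc) in the well: 0 = up, its face 15 mm below the well's mouth; grows downwards (m). The spring pushes with 2.4 N at 0 and 6 N at 0.015, where the holder's collar meets the rim (hard stop)
- blade_grip (a point): flat pry blade, loose, lying flat, 60 g: black handle 100 x 16 x 14 mm (x, y, z) with a steel blade 70 long, 14 wide, 2.5 mm thick straight out of its front end at half height. This point is in the handle at half height (7 mm above the worktop), 25 mm behind the handle's front end and 75 mm ahead of its back end; x points to the blade's tip, z up
- blade_tip (a point): end of the pry blade, 95 mm ahead (x) of blade_grip and at the same height
- rest: fixed aluminium block 70 (x) x 150 (y) x 32 mm high with two 27 mm holes on its centre line, 40 mm either side of the middle (y). Origin: centre of its underside. One hole holds the sample holder, the other the blank plug; either way round
- holder_knob (a point): sample holder, loose, 100 g, upright in the rest, z up: from below a nose 24 mm wide, 30 mm long with a tapered end, a collar 36 mm wide, 5 mm thick, and a round knob 22 mm wide, 36 mm tall. This point is half-way up the knob, on the axis: 53 mm above the nose's end, 23 mm above the collar's underside, 18 mm below the knob's top
- plug_knob (a point): blank plug in the rest's other hole, like the holder but with a knob only 14 mm tall; this point is half-way up that knob, 42 mm above the nose's end. To be left there
- holder: the sample holder itself; origin at the centre of the nose's end, 53 mm below holder_knob, z up towards the knob
- blade: the pry blade itself; origin on the underside of the handle, 7 mm below blade_grip, same axes
- marker: marker pen lying on the worktop, 17 x 135 x 16 mm, a bystander; origin: middle of its underside
- timer: small square timer 62 x 62 x 21 mm, a bystander; origin: centre of its underside
Mind the look-alikes: they are no part of the job. Of the things that look like the blade, the larger one is meant.

How it is judged (in metres and radians):
On the way, in this order (a step that is already met when the one before it is completed fails the run):
1. the blade levers the cover up (at least 0.2 rad, with the blade touching it) (value of joint cover above 0.2 rad and contact force between blade and cover above 0.02 N), for 0.1 s.
2. the cover is tipped over backwards (value of joint cover above 2.3 rad), for 0.2 s.
At the end, for the whole second after the job is handed in: fingers press the upright holder (0.08 rad) into the well: plunger down over 13.5 of 15 mm and still, collar within 1.8 mm of the rim, under 45 N on the reader; cover tipped back past 2.3 rad; blade flat on the worktop, let go; blank plug still in its hole (value of joint cover above 2.3 rad and value of joint plunger above 0.0135 m and velocity of joint plunger between -0.005 and 0.005 m/s and horizontal distance between holder and well_mouth below 0.005 m and angle between holder's own z axis and vertical below 0.08 rad and z of holder in the frame of reader below 0.0318 m and contact force between holder and plunger above 3 N and contact force between the fingers and holder above 2 N and contact force between holder and reader below 45 N and height (world z) of blade_grip below 0.02 m and angle between blade's own x axis and vertical between 1.4 and 1.75 rad and linear speed of blade below 0.02 m/s and contact force between the fingers and blade below 0.1 N and horizontal distance between plug_knob and rest below 0.046 m and height (world z) of plug_knob below 0.05 m); the arm keeps its last pose, push and grip.
It fails at once if the fingers touch the cover (contact force between the fingers and cover above 0.5 N).
It fails at once if the marker or the timer is moved by more than 30 mm (distance of any of marker, timer from where it was at the start of the episode above 0.03 m).
It fails at once if the blank plug is pulled out of the rest (height (world z) of plug_knob above 0.065 m).
It also fails if it takes over 64 s, if anything falls off the work surface, if the arm or the gripper's body presses on something with over 40 N, if the wrist force passes 120 N, or if a joint passes its speed limit or range.

## Working session

There is one attempt and no reset: what is moved stays moved. The work goes in short steps, Python scripts to look and compute and a tool call to move; the robot and the scene stay as the last step left them, time stands still between calls to the robot, and variables do not carry over. Pictures are saved under pics/ and viewed, and the job is handed in when it is done.

Besides the shell and the picture viewer there is one more tool, called after "Request:" in YAML: its name, and indented under it one key for each argument. send_rows: Moves the arm, as the interface text tells. Its arguments: {"type":"object","properties":{"commands":{"type":"array","items":{"type":"array","items":{"type":"array","items":{"type":"number"}}}}},"required":["commands"]}

```bash
ls; mkdir -p pics; cat > h.py <<'E'
import numpy as np,cv2
from plant import monitor,optics
from scipy.spatial.transform import Rotation as R
def snap(name,fn):
    o=monitor.get_obs(); c=optics.capture(name); cv2.imwrite('pics/'+fn+'.png',c['color'])
    K=np.array(c['camera_matrix'])
    if 'camera_from_world' in c: T=np.array(c['camera_from_world'])
    else:
        W=np.eye(4);W[:3,:3]=R.from_euler('xyz',o['tcp_rot']).as_matrix();W[:3,3]=o['tool_pos']
        T=np.linalg.inv(W@np.array(c['T_tool_cam']))
    np.savez('pics/'+fn+'.npz',K=K,T=T)
    return c['color']
def cal(fn):
    d=np.load('pics/'+fn+'.npz');return d['K'],d['T']
def ray(fn,u,v):
    K,T=cal(fn);Ti=np.linalg.inv(T);d=Ti[:3,:3]@np.linalg.solve(K,[u,v,1.]);return Ti[:3,3],d/np.linalg.norm(d)
def plane(fn,u,v,z):
    o,d=ray(fn,u,v);return o+d*(z-o[2])/d[2]
def tri(*obs):
    A=np.zeros((3,3));b=np.zeros(3)
    for fn,u,v in obs:
        o,d=ray(fn,u,v);P=np.eye(3)-np.outer(d,d);A+=P;b+=P@o
    p=np.linalg.solve(A,b)
    return p,[float(np.linalg.norm((np.eye(3)-np.outer(ray(*x)[1],ray(*x)[1]))@(p-ray(*x)[0]))) for x in obs]
def proj(fn,p):
    K,T=cal(fn);q=K@(T[:3,:3]@np.array(p,float)+T[:3,3]);return q[:2]/q[2]
E
python3 - <<'E'
from h import *
for n in('scene','side','wrist'): snap(n,n+'0')
print(monitor.get_obs())
for n in('scene0','side0','wrist0'):print(cal(n))
E
```

```text
pics
{'time': 0.15, 'joint_positions': array([ 1.07898831e+00,  3.42561727e-01,  1.52480752e+00, -2.14807056e-06,
        1.27538475e+00, -1.46008459e-01]), 'dq': array([ 0.00094252, -0.00277029, -0.0027165 ,  0.00126198,  0.00218072,
        0.00081691]), 'tau': array([ 1.68662751e-03, -4.31469762e+01, -2.44354409e+01,  7.16907810e-02,
        5.36206516e-02, -1.18170810e-04]), 'tool_pos': array([177.78620754, 493.65598504, 226.20163445]), 'tcp_rot': array([ 2.99735309,  1.56963498, -2.06083482]), 'contact_force': array([-0.45622656, -0.41224017,  0.69431002]), 'moment': array([-0.00908173, -0.02946126,  0.0230037 ]), 'grip_width': 91.73709522561299}
(array([[533.04717175,   0.        , 278.72377341],
       [  0.        , 533.04717175, 217.26728358],
       [  0.        ,   0.        ,   1.        ]]), array([[-9.06708949e-01, -4.21703093e-01, -6.73664844e-03,
         4.91544771e+02],
       [-2.96217478e-01,  6.48108401e-01, -7.01577299e-01,
         2.22278906e+02],
       [ 3.00223395e-01, -6.34130902e-01, -7.12561514e-01,
         1.13898159e+03],
       [ 0.00000000e+00,  0.0
[... 353 characters left out ...]
-01,
         5.33243010e+01],
       [-4.13805041e-03, -9.19124648e-01, -3.93945121e-01,
         9.27570484e+02],
       [ 0.00000000e+00,  0.00000000e+00,  0.00000000e+00,
         1.00000000e+00]]))
(array([[373.46179488,   0.        , 281.51151056],
       [  0.        , 373.46179488, 211.10185142],
       [  0.        ,   0.        ,   1.        ]]), array([[ 3.39445597e-01,  9.40625568e-01, -4.76728033e-04,
        -5.24329857e+02],
       [ 8.94281317e-01, -3.22564040e-01,  3.10182796e-01,
        -3.80052714e+01],
       [ 2.91612094e-01, -1.05716514e-01, -9.50676814e-01,
         3.91308730e+02],
       [ 0.00000000e+00,  0.00000000e+00,  0.00000000e+00,
         1.00000000e+00]]))
```

View pics/scene0.png

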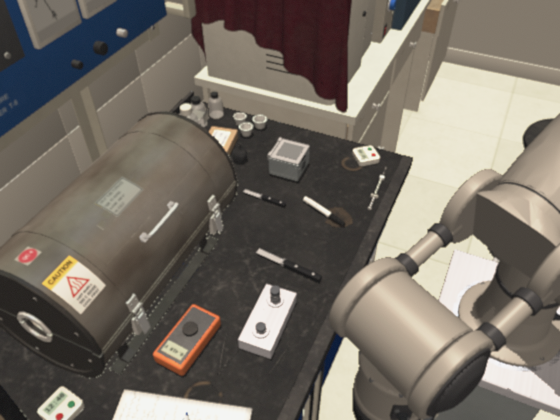

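View pics/side0.png

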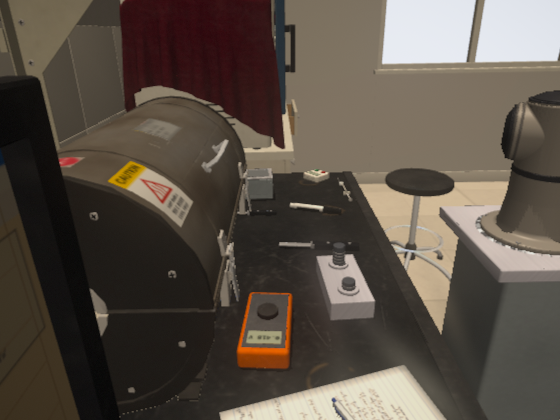

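View pics/wrist0.png

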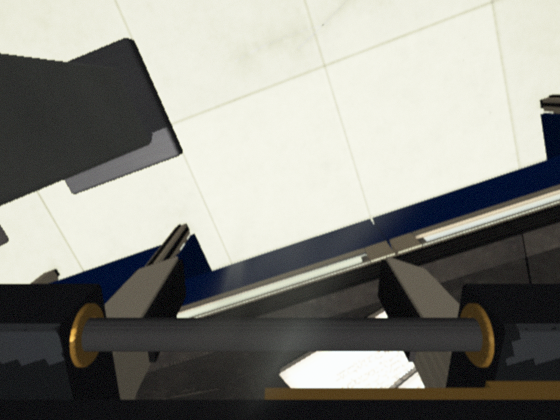

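```bash
python3 - <<'E'
from h import *
a=cv2.imread('pics/scene0.png');b=cv2.imread('pics/side0.png')
cv2.imwrite('pics/z1.png',cv2.resize(a[120:300,200:420],None,fx=3.6,fy=3.3,interpolation=2)[:600])
cv2.imwrite('pics/z2.png',cv2.resize(b[150:330,220:400],None,fx=3.3,fy=3.3,interpolation=2))
E
```

```text
(no output)
```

View pics/z1.png

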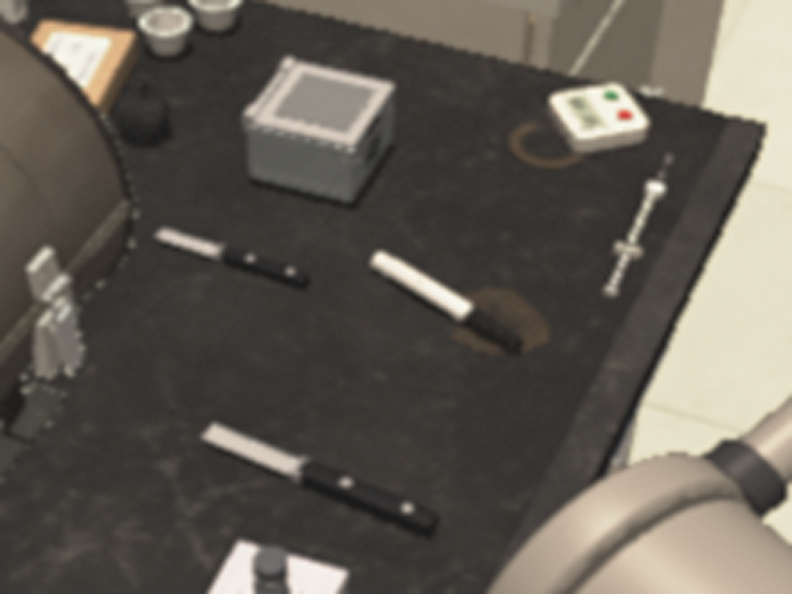

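View pics/z2.png

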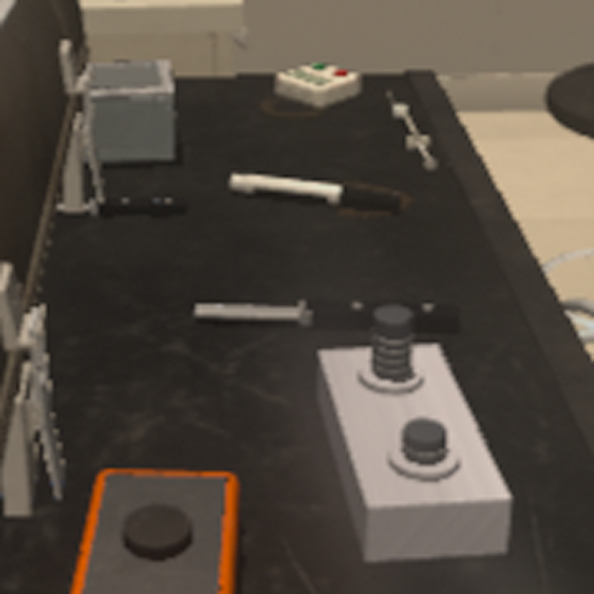

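```bash
python3 - <<'E'
from h import *
s=lambda u,v:(200+u/3.6,120+v/3.3)
for n,u,v,z in [('cov far-left',286,58,64.5),('cov right',397,85,64.5),('cov near R',345,143,64.5),('cov nearL',247,112,64.5),
 ('slot',377,143,55),('bot R',355,203,0),('bot L',252,180,0),
 ('tip',207,432,7),('blade end',303,478,7),('handle end',433,520,7),('small tip',160,235,5),('small end',305,280,5),('marker a',378,260,8),('marker b',518,345,8),('timer',598,115,20),('knob top',270,555,76)]:
    print(n,plane('scene0',*s(u,v),z).round(1))
t=lambda u,v:(220+u/3.3,150+v/3.3)
for n,u,v,z in [('tip',195,312,7),('blade end',308,315,7),('handle end',458,318,7),('knobtop',394,318,73),('plugtop',424,430,51),('cov TL',85,65,64.5),('TR',172,65,64.5),('covBR',175,90,64.5),('covBL',82,98,64.5),('restFR',510,495,32),('restFL',368,507,32),('restBL',318,352,32),('restBR',440,345,32)]:
    print(n,plane('side0',*t(u,v),z).round(1))
E
```

```text
cov far-left [ 681.6 -305.7   64.5]
cov right [ 588.9 -307.2   64.5]
cov near R [ 594.8 -221.8   64.5]
cov nearL [ 677.6 -227.5   64.5]
slot [ 577.6 -242.2   55. ]
bot R [ 587.  -225.6    0. ]
bot L [ 670.8 -219.3   -0. ]
tip [574.2  51.1   7. ]
blade end [498.5  63.7   7. ]
handle end [408.   63.4   7. ]
small tip [ 701.1 -124.6    5. ]
small end [ 581.5 -121.7    5. ]
marker a [ 541.3 -161.7    8. ]
marker b [ 416.4 -115.9    8. ]
timer [ 450.  -387.7   20. ]
knob top [466.2 180.3  76. ]
tip [574.4  53.    7. ]
blade end [501.5  60.    7. ]
handle end [406.1  67.9   7. ]
knobtop [467.1 186.5  73. ]
plugtop [462.3 261.6  51. ]
cov TL [ 666.  -295.6   64.5]
TR [ 590.1 -291.    64.5]
covBR [ 587.2 -224.    64.5]
covBL [ 662.7 -208.4   64.5]
restFR [424.6 290.1  32. ]
restFL [493.9 297.3  32. ]
restBL [504.  150.5  32. ]
restBR [432.7 145.3  32. ]
```

```bash
cat >> h.py <<'E'
def delta(p,jaw=None):
    """tool-frame shift (m) and turn (deg) to TCP p with jaw axis along world yaw jaw (deg, mod 180)"""
    o=monitor.get_obs();M=R.from_euler('xyz',o['tcp_rot']).as_matrix()
    d=M.T@(np.array(p)-o['tool_pos'])/1000
    print('t',round(o['time'],2),'pos',o['tool_pos'].round(1),'F',np.round(o['contact_force'],1),'w',round(o['grip_width'],1))
    print('tool y',M[:,1].round(3),'z',M[:,2].round(3),'x',M[:,0].round(4))
    y=np.degrees(np.arctan2(M[1,2],M[0,2]));
    print('jaw yaw',round(y,2),'shift',d.round(4))
    if jaw is not None:
        w=(jaw-y+90)%180-90; print('turn about tool x (down => sign flipped)',round(-w*-np.sign(M[2,0]) if M[2,0]>0 else -w,2))
E
python3 - <<'E'
from h import *
delta([480,60,200],85.4)
c=optics.capture('wrist');print(np.round(c['T_tool_cam'],3))
E
```

```text
t 0.15 pos [177.8 493.7 226.2] F [-0.5 -0.4  0.7] w 91.7
tool y [-0.941  0.339  0.   ] z [ 0.339  0.941 -0.001] x [-5.e-04 -1.e-03 -1.e+00]
jaw yaw 70.19 shift [ 0.0265 -0.4313 -0.3055]
turn about tool x (down => sign flipped) -15.21
[[-1.00000e-03 -3.10000e-01  9.51000e-01 -1.57404e+02]
 [-1.00000e-03 -9.51000e-01 -3.10000e-01  8.49270e+01]
 [ 1.00000e+00 -1.00000e-03  1.00000e-03 -2.99000e-01]
 [ 0.00000e+00  0.00000e+00  0.00000e+00  1.00000e+00]]
```

Request:
send_rows:
  commands:
    - [[0,-0.033,-0.0235,0,0.0918],[0,-0.033,-0.0235,0,0.0918],[0,-0.033,-0.0235,0,0.0918],[0,-0.033,-0.0235,0,0.0918],[0,-0.033,-0.0235,0,0.0918],[0,-0.033,-0.0235,0,0.0918],[0,-0.033,-0.0235,0,0.0918],[0,-0.033,-0.0235,0,0.0918],[0,-0.033,-0.0235,0,0.0918],[0,-0.033,-0.0235,0,0.0918]]

```text
time: 1.03
tool_pos: [411.6, 155.8, 224.3]
tcp_rot: [1.133, 1.569, 2.373]
contact_force: [0.6, 1.0, 0.4]
grip_width: 91.8
```

```bash
python3 - <<'E'
from h import *
delta([480,60,200],85.4)
E
```

```text
t 1.03 pos [411.6 155.8 224.3] F [0.6 1.  0.4] w 91.8
tool y [-0.946  0.325  0.002] z [0.325 0.946 0.001] x [-0.0013  0.0012 -1.    ]
jaw yaw 71.05 shift [ 0.0241 -0.0959 -0.0684]
turn about tool x (down => sign flipped) -14.35
```

Request:
send_rows:
  commands:
    - [[0.006,-0.03,-0.021,-7,0.0918],[0.006,-0.03,-0.021,-7,0.0918],[0.006,-0.03,-0.021,0,0.0918],[0,0,0,0,0.0918]]

```text
time: 1.37
tool_pos: [488.9, 68.7, 206.6]
tcp_rot: [-1.579, 1.568, -0.105]
contact_force: [-0.6, 0.5, -1.0]
grip_width: 91.8
```

```bash
python3 - <<'E'
from h import *
snap('wrist','w1')
delta([480,60,200],85.4)
E
```

```text
t 1.42 pos [486.9  70.3 206.8] F [-0.1 -0.1  0.1] w 92.1
tool y [-0.995  0.097 -0.   ] z [0.097 0.995 0.001] x [ 3.e-04  8.e-04 -1.e+00]
jaw yaw 84.45 shift [ 0.0068  0.0058 -0.011 ]
turn about tool x (down => sign flipped) -0.95
```

View pics/w1.png

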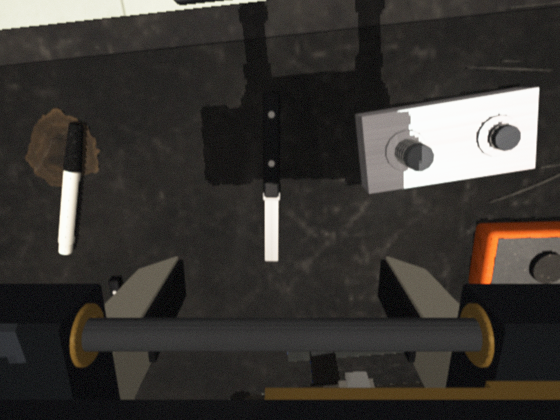

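```bash
python3 - <<'E'
from h import *
for n,u,v,z in [('tip',271,261,7),('bladestart',271,193,7),('handfront',271,196,7),('hand end',272,92,7),('knobtop',421,154,86.),('knobtop73',421,154,73.),('plugtop',508,136,51),('plug coll c',501,135,37),('rest a',357,114,32),('rest b',538,87,32),('rest c',371,193,32),('rest d',538,166,32)]:
    print(n,plane('w1',u,v,z).round(1))
print(tri(('w1',271,261),('scene0',200+207/3.6,120+432/3.3),('side0',220+195/3.3,150+312/3.3)))
print(tri(('w1',421,154),('scene0',200+270/3.6,120+555/3.3),('side0',220+394/3.3,150+313/3.3)))
E
```

```text
tip [574.9  49.2   7. ]
bladestart [501.1  57.1   7. ]
handfront [504.2  56.7   7. ]
hand end [406.5  68.1   7. ]
knobtop [460.5 176.   86. ]
knobtop73 [463.2 180.6  73. ]
plugtop [459.7 259.9  51. ]
plug coll c [460.7 262.   37. ]
rest a [431.4 139.7  32. ]
rest b [424.1 292.5  32. ]
rest c [503.3 150.1  32. ]
rest d [492.7 300.3  32. ]
(array([574.98710365,  49.4155634 ,   5.24911242]), [0.7210364789184707, 0.3024407400615388, 0.6430822286853494])
(array([465.36673679, 180.0445208 ,  73.41558895]), [2.288180478429017, 1.8854735982514037, 1.1233673221261307])
```

```bash
python3 - <<'E'
from h import *
delta([480.5,59.8,40],83.6)
E
```

```text
t 1.42 pos [486.9  70.3 206.8] F [-0.1 -0.1  0.1] w 92.1
tool y [-0.995  0.097 -0.   ] z [0.097 0.995 0.001] x [ 3.e-04  8.e-04 -1.e+00]
jaw yaw 84.45 shift [ 0.1668  0.0053 -0.0112]
turn about tool x (down => sign flipped) 0.85
```

Request:
send_rows:
  commands:
    - [[0.025,0.001,-0.0025,0.9,0.05],[0.03,0.001,-0.0025,0,0.05],[0.03,0.001,-0.0025,0,0.05],[0.03,0.001,-0.0025,0,0.05],[0.03,0.001,-0.0025,0,0.05],[0.02,0.001,0,0,0.05],[0.0,0,0,0,0.05],[0,0,0,0,0.05]]

```text
time: 2.08
tool_pos: [477.0, 63.6, 38.7]
tcp_rot: [-0.729, 1.566, 0.727]
contact_force: [-0.1, 0.6, 0.8]
grip_width: 50.3
```

```bash
python3 - <<'E'
from h import *
snap('wrist','w2')
delta([480.5,59.8,3],83.6)
E
```

```text
t 2.13 pos [477.   63.6  38.9] F [-0.8  0.1 -0.4] w 50.6
tool y [-0.993  0.115 -0.003] z [0.115 0.993 0.003] x [ 0.0036  0.0031 -1.    ]
jaw yaw 83.4 shift [ 0.0359 -0.0038 -0.0036]
turn about tool x (down => sign flipped) -0.2
```

View pics/w2.png

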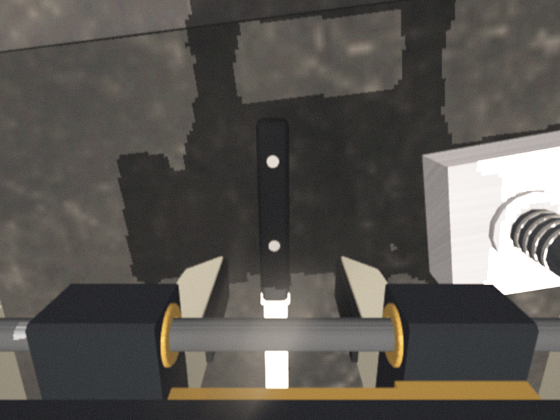

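```bash
python3 - <<'E'
from h import *
for u,v,z in[(272,120,14),(275.5,294,14),(276,305,8)]:print(plane('w2',u,v,z).round(1))
E
```

```text
[406.   67.3  14. ]
[499.3  57.6  14. ]
[510.1  56.5   8. ]
```

Request:
send_rows:
  commands:
    - [[0.01,-0.002,-0.003,0,0.05],[0.01,-0.001,-0.001,0,0.05],[0.008,-0.001,0,0,0.05],[0.006,0,0,0,0.05],[0.003,0,0,0,0.05],[0,0,0,0,0.05]]

```text
time: 2.63
tool_pos: [485.0, 59.7, 3.4]
tcp_rot: [-1.256, 1.557, 0.2]
contact_force: [-1.0, 0.2, 0.1]
grip_width: 49.9
```

```bash
python3 - <<'E'
from h import *
delta([480.5,59.8,3],83.6)
E
```

```text
t 2.63 pos [485.   59.7   3.4] F [-1.   0.2  0.1] w 49.9
tool y [-0.993  0.114 -0.014] z [0.114 0.993 0.004] x [ 0.014   0.0028 -0.9999]
jaw yaw 83.45 shift [ 0.0003  0.0045 -0.0004]
turn about tool x (down => sign flipped) -0.15
```

Request:
send_rows:
  commands:
    - [[0,0.002,0,0,0.03],[0,0,0,0,0.012],[0,0,0,0,0.01],[0,0,0,0,0.01],[0,0,0,0,0.01],[0,0,0,0,0.01]]

```text
time: 3.13
tool_pos: [483.2, 59.9, 4.0]
tcp_rot: [-1.272, 1.556, 0.184]
contact_force: [0.3, -0.8, -1.1]
grip_width: 15.9
```

```bash
python3 - <<'E'
from h import *
delta([480.5,59.8,153],83.6)
E
```

```text
t 3.13 pos [483.2  59.9   4. ] F [ 0.3 -0.8 -1.1] w 15.9
tool y [-0.993  0.114 -0.015] z [0.114 0.993 0.004] x [ 0.015   0.0028 -0.9999]
jaw yaw 83.44 shift [-0.1491  0.0005  0.0003]
turn about tool x (down => sign flipped) -0.16
```

Request:
send_rows:
  commands:
    - [[-0.01,0,0,0,0.01],[-0.02,0,0,0,0.01],[-0.025,0,0,0,0.01],[-0.025,0,0,0,0.01],[-0.025,0,0,0,0.01],[-0.025,0,0,0,0.01],[-0.02,0,0,0,0.01],[-0.01,0,0,0,0.01],[0,0,0,0,0.01]]

```text
time: 3.88
tool_pos: [479.0, 59.5, 176.6]
tcp_rot: [-1.265, 1.556, 0.192]
contact_force: [0.3, -0.8, -0.6]
grip_width: 15.6
```

```bash
python3 - <<'E'
from h import *
snap('wrist','w3');snap('side','s3')
delta([440,-265,150],90)
E
```

```text
t 3.98 pos [478.1  59.5 174.3] F [ 0.4  0.2 -1.9] w 15.7
tool y [-0.993  0.114 -0.011] z [0.114 0.993 0.004] x [ 0.011   0.0029 -0.9999]
jaw yaw 83.44 shift [ 0.0229  0.001  -0.3269]
turn about tool x (down => sign flipped) -6.56
```

View pics/w3.png

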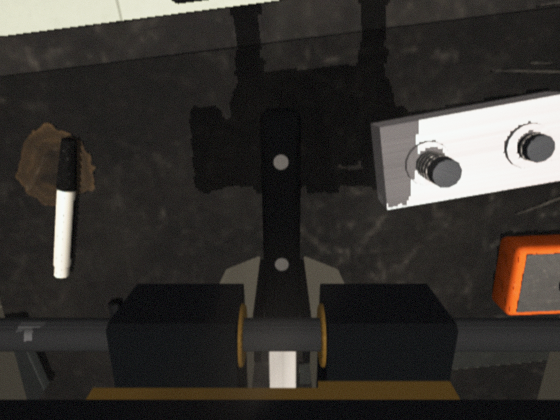

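View pics/s3.png

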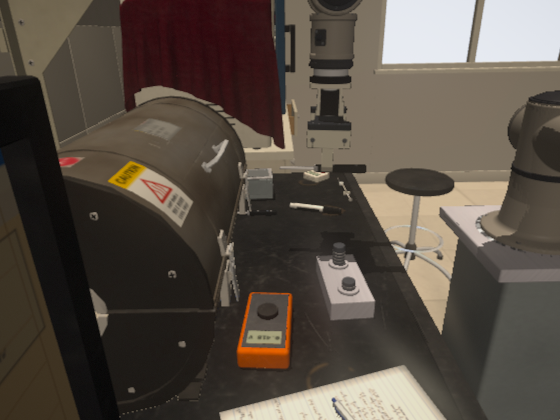

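Request:
send_rows:
  commands:
    - [[0,0.008,-0.03,-3,0.01],[0,0.0,-0.035,-3.5,0.01],[0,0,-0.04,0,0.01],[0,0,-0.04,0,0.01],[0,0,-0.04,0,0.01],[0,0,-0.04,0,0.01],[0,0,-0.04,0,0.01],[0,0,-0.035,0,0.01],[0,0,-0.02,0,0.01],[0,0,0,0,0.01]]

```text
time: 4.82
tool_pos: [458.2, -269.2, 159.2]
tcp_rot: [0.531, 1.555, 2.113]
contact_force: [-0.6, -0.4, -0.7]
grip_width: 15.5
```

```bash
python3 - <<'E'
from h import *
snap('wrist','w4');snap('scene','c4');snap('side','s4')
delta([440,-265,150],90)
E
```

```text
t 4.97 pos [ 458.3 -264.6  159.6] F [ 0.7 -0.5 -0.3] w 15.5
tool y [-1.    -0.014  0.009] z [-0.014  1.     0.016] x [-0.0089  0.0159 -0.9998]
jaw yaw 90.82 shift [ 0.0098  0.0183 -0.0003]
turn about tool x (down => sign flipped) 0.82
```

View pics/w4.png

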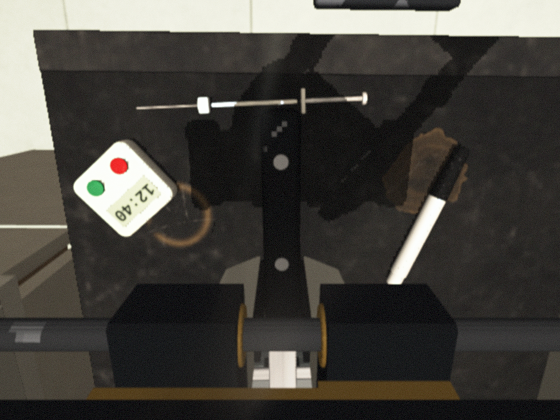

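View pics/c4.png

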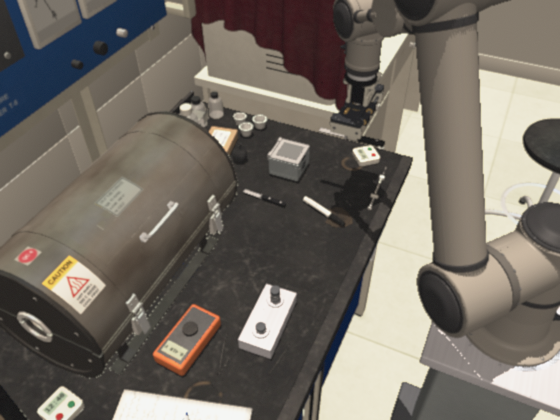

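```bash
python3 - <<'E'
from h import *
a=cv2.imread('pics/c4.png');b=cv2.imread('pics/s4.png')
cv2.imwrite('pics/z3.png',cv2.resize(a[100:190,255:400],None,fx=5.5,fy=5.5,interpolation=2))
cv2.imwrite('pics/z4.png',cv2.resize(b[130:220,230:350],None,fx=6.5,fy=6.5,interpolation=2))
E
```

```text
(no output)
```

View pics/z3.png

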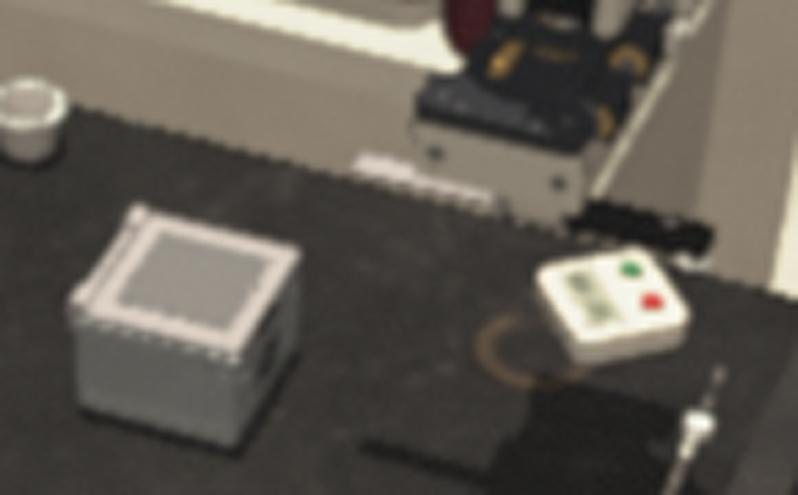

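View pics/z4.png

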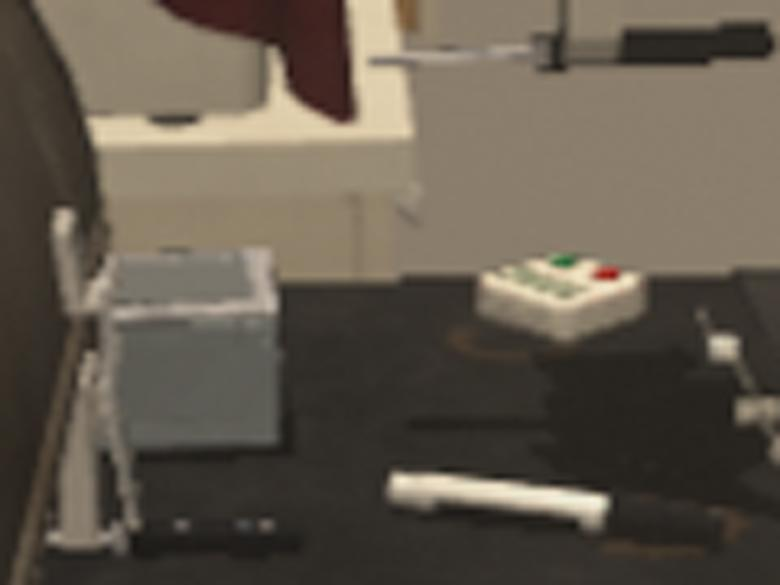

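```bash
python3 - <<'E'
from h import *
def s(u,v):return ((u+.5)/5.5-.5+255,(v+.5)/5.5-.5+100)
def t(u,v):return ((u+.5)/6.5-.5+230,(v+.5)/6.5-.5+130)
P={}
for n,u,v,z in [('hinge far',138,206,64.5),('hinge near',78,298,64.5),('cov front far',302,250,64.5),('cov front near',235,350,64.5),
 ('bot front near',238,450,0),('bot back near',80,412,0),('bot front far',297,352,0),('slot c',268,352,55),('blade tip',355,163,162.6),('hinge near t',78,298,67)]:
    P[n]=plane('c4',*s(u,v),z);print(n,P[n].round(1))
for n,u,v,z in [('hinge near',105,308,64.5),('cov front near',278,308,64.5),('cov front far',272,250,64.5),('bot front near',278,445,0),('bot back near',130,450,0),('tip',370,62,162.6)]:
    print('side',n,plane('s4',*t(u,v),z).round(1))
print('tri cov near front',tri(('c4',*s(235,350)),('s4',*t(278,308))))
print('tri bot near front',tri(('c4',*s(238,450)),('s4',*t(278,445))))
print('tri cov far front',tri(('c4',*s(302,250)),('s4',*t(272,250))))
print('tip',tri(('c4',*s(355,163)),('s4',*t(370,62))))
E
```

```text
hinge far [ 682.  -308.2   64.5]
hinge near [ 677.5 -228.4   64.5]
cov front far [ 592.  -309.2   64.5]
cov front near [ 591.4 -223.8   64.5]
bot front near [ 589.1 -225.1    0. ]
bot back near [ 673.1 -218.5    0. ]
bot front far [ 591.7 -307.4    0. ]
slot c [ 580.6 -239.6   55. ]
blade tip [ 549.1 -260.9  162.6]
hinge near t [ 676.1 -225.6   67. ]
side hinge near [ 661.8 -230.9   64.5]
side cov front near [ 589.1 -226.7   64.5]
side cov front far [ 592.3 -306.7   64.5]
side bot front near [ 590.7 -233.7    0. ]
side bot back near [ 654.2 -231.1    0. ]
side tip [ 549.1 -249.9  162.6]
tri cov near front (array([ 589.53329589, -220.44811622,   67.03924337]), [0.6303354602807565, 0.6303354602806225])
tri bot near front (array([ 589.27680839, -222.99843369,    3.24902194]), [1.5545797005862318, 1.5545797005861262])
tri cov far front (array([ 592.42120752, -310.41292655,   63.40557262]), [0.12293001771076946, 0.12293001771040087])
tip (array([ 549.44449901, -263.70815384,  159.79382286]), [0.8960465201127563, 0.8960465201126415])
```

```bash
python3 - <<'E'
from h import *
delta([480,-266.5,55],90)
E
```

```text
t 4.97 pos [ 458.3 -264.6  159.6] F [ 0.7 -0.5 -0.3] w 15.5
tool y [-1.    -0.014  0.009] z [-0.014  1.     0.016] x [-0.0089  0.0159 -0.9998]
jaw yaw 90.82 shift [ 0.1044 -0.0225 -0.0039]
turn about tool x (down => sign flipped) 0.82
```

Request:
send_rows:
  commands:
    - [[0.012,-0.001,-0.002,0,0.01],[0.018,-0.001,-0.002,0,0.01],[0.018,-0.001,0,0,0.01],[0.018,-0.001,0,0,0.01],[0.018,-0.001,0,0,0.01],[0.014,-0.003,0,0,0.01],[0.008,-0.004,0,0,0.01],[0.004,-0.004,0,0,0.01],[0,0,0,0,0.01]]

```text
time: 5.72
tool_pos: [475.3, -250.4, 45.3]
tcp_rot: [0.471, 1.547, 2.072]
contact_force: [0.1, 0.3, -0.7]
grip_width: 15.2
```

```bash
python3 - <<'E'
from h import *
a=snap('scene','c5');b=snap('side','s5')
delta([485,-266.5,55],90)
cv2.imwrite('pics/z3.png',cv2.resize(a[100:190,255:400],None,fx=5.5,fy=5.5,interpolation=2))
cv2.imwrite('pics/z4.png',cv2.resize(b[130:220,230:350],None,fx=6.5,fy=6.5,interpolation=2))
E
```

```text
t 5.82 pos [ 475.3 -251.1   46.3] F [-0.1 -0.3 -0.1] w 15.8
tool y [-0.999 -0.03   0.01 ] z [-0.03   0.999  0.02 ] x [-0.0102  0.0195 -0.9998]
jaw yaw 91.72 shift [-0.0091 -0.0092 -0.0155]
turn about tool x (down => sign flipped) 1.72
```

View pics/z3.png

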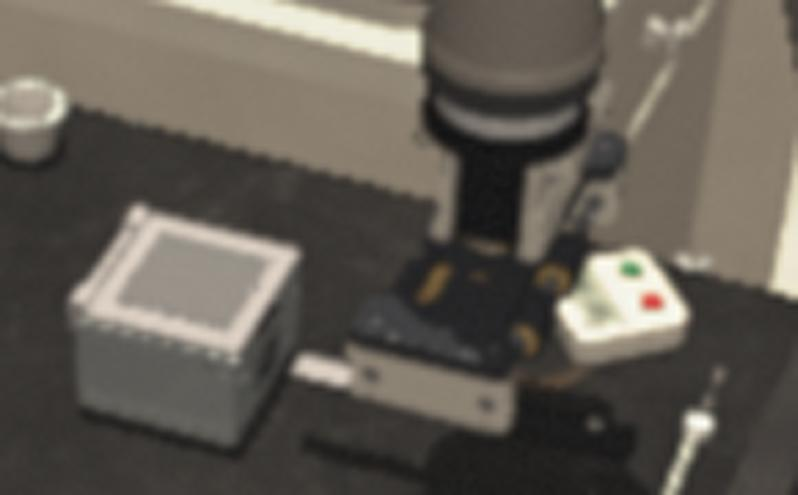

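View pics/z4.png

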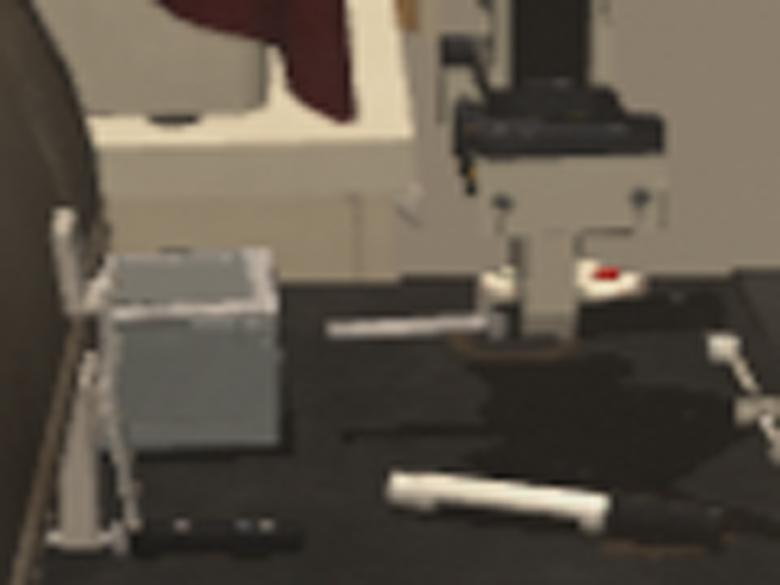

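Request:
send_rows:
  commands:
    - [[-0.004,-0.002,-0.006,0.8,0.01],[-0.004,-0.001,-0.005,0.8,0.01],[-0.002,-0.001,-0.004,0,0.01],[0,0,0,0,0.01],[0,0,0,0,0.01]]

```text
time: 6.23
tool_pos: [481.6, -269.6, 60.7]
tcp_rot: [0.311, 1.555, 1.88]
contact_force: [0.4, -0.2, -1.3]
grip_width: 15.5
```

```bash
python3 - <<'E'
from h import *
a=snap('scene','c5');b=snap('side','s5')
delta([485,-266.5,55],90)
cv2.imwrite('pics/z3.png',cv2.resize(a[130:190,260:350],None,fx=8,fy=8,interpolation=2))
cv2.imwrite('pics/z4.png',cv2.resize(b[150:210,230:330],None,fx=8,fy=8,interpolation=2))
E
```

```text
t 6.33 pos [ 481.5 -269.2   60.4] F [ 0.2  0.7 -0.1] w 15.6
tool y [-1.     0.001  0.005] z [0.001 1.    0.015] x [-0.0053  0.0154 -0.9999]
jaw yaw 89.94 shift [ 0.0055 -0.0035  0.0027]
turn about tool x (down => sign flipped) -0.06
```

View pics/z3.png

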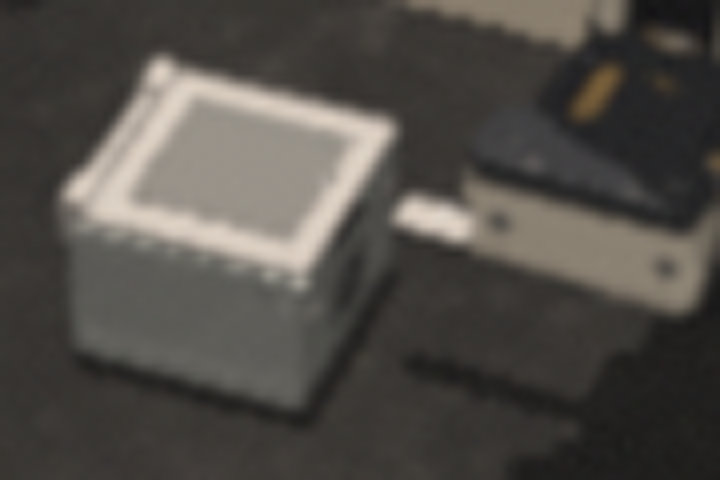

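View pics/z4.png

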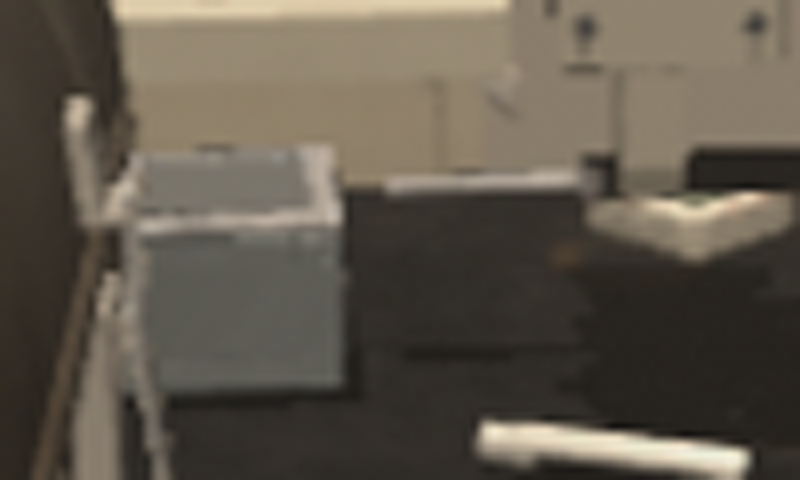

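```bash
python3 - <<'E'
from h import *
s=lambda u,v:((u+.5)/8-.5+260,(v+.5)/8-.5+130)
t=lambda u,v:((u+.5)/8-.5+230,(v+.5)/8-.5+150)
print(tri(('c5',*s(396,215)),('s5',*t(387,189))))
for y in(-251,-266,-281):
  for z in (50,60): 
    p=proj('c5',[590.7,y,z]);print(y,z,((p[0]-259.5)*8-.5).round(),((p[1]-129.5)*8-.5).round())
def onx(u,v,x):
    o,d=ray('c5',*s(u,v));return (o+d*(x-o[0])/d[0]).round(1)
for q in[(330,275),(330,300),(352,255),(358,285),(362,215),(375,230)]:print(q,onx(*q,590.7))
E
```

```text
(array([ 574.1516508 , -264.3226493 ,   62.87516474]), [0.5804524546896702, 0.5804524546897109])
-251 50 335.0 256.0
-251 60 336.0 233.0
-266 50 353.0 230.0
-266 60 354.0 207.0
-281 50 370.0 205.0
-281 60 371.0 182.0
(330, 275) [ 590.7 -246.7   44.9]
(330, 300) [ 590.7 -247.4   33.4]
(352, 255) [ 590.7 -266.1   39.1]
(358, 285) [ 590.7 -272.6   20.9]
(362, 215) [ 590.7 -274.    50.8]
(375, 230) [ 590.7 -286.6   34.9]
```

```bash
python3 - <<'E'
from h import *
a=cv2.imread('pics/c5.png')[138:185,290:325]
a=cv2.resize(a,None,fx=14,fy=14,interpolation=cv2.INTER_CUBIC)
a=np.clip(a.astype(float)*1.8,0,255).astype(np.uint8)
for y,z,c in[(-251,50,(0,0,255)),(-251,60,(0,0,255)),(-281,50,(0,255,0)),(-281,60,(0,255,0)),(-221,0,(255,0,0)),(-311,0,(255,0,0)),(-221,60,(255,0,0)),(-311,60,(255,0,0))]:
    p=proj('c5',[590.7,y,z]);cv2.circle(a,(int((p[0]-289.5)*14),int((p[1]-137.5)*14)),4,c,-1)
cv2.imwrite('pics/z5.png',a[:600])
E
```

```text
(no output)
```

View pics/z5.png

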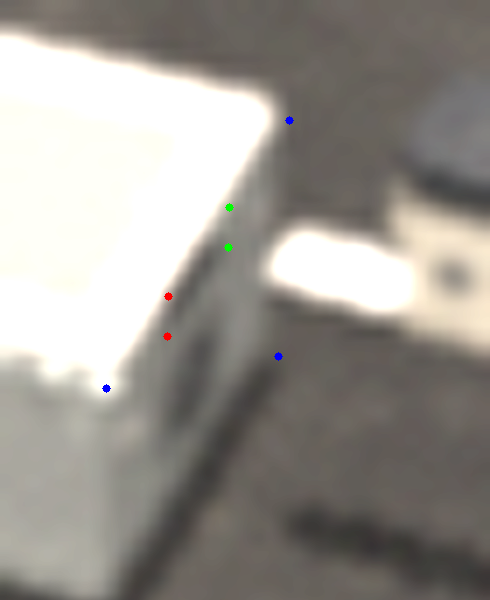

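Request:
send_rows:
  commands:
    - [[0.003,0,0.001,0,0.01],[0.002,0,0.0005,0,0.01],[0.0,0,0,0,0.01],[0,0,0,0,0.01]]

```text
time: 6.67
tool_pos: [480.7, -266.9, 54.4]
tcp_rot: [0.377, 1.553, 1.946]
contact_force: [-0.1, 0.6, -0.4]
grip_width: 15.7
```

```bash
python3 - <<'E'
from h import *
a=snap('scene','c6');b=snap('side','s6')
delta([490,-266.5,54],90)
A=cv2.resize(a[135:180,280:330],None,fx=8,fy=8,interpolation=2)
B=cv2.resize(b[160:205,255:305],None,fx=8,fy=8,interpolation=2)
cv2.imwrite('pics/z6.png',np.hstack([A,B]))
E
```

```text
t 6.77 pos [ 480.8 -267.    54.5] F [-0.5 -0.7 -1.2] w 15.5
tool y [-1.     0.001  0.006] z [0.001 1.    0.016] x [-0.0063  0.0164 -0.9998]
jaw yaw 89.93 shift [ 0.0005 -0.0092  0.0005]
turn about tool x (down => sign flipped) -0.07
```

View pics/z6.png

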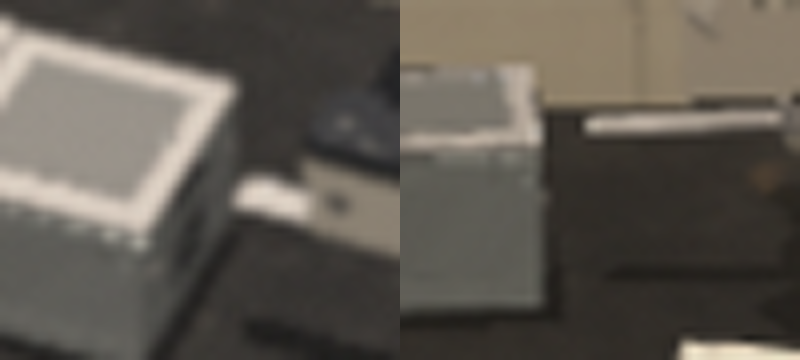

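```bash
python3 - <<'E'
from h import *
f=lambda fn,p,o:((proj(fn,p)-np.array(o)+.5)*8-.5).round(1)
for z in (50,55,60,64.5): print(z,f('s6',[591,-266,z],(255,160)),f('c6',[591,-266,z],(280,135)))
# observed tip
print(tri(('c6',280-.5+(237+.5)/8,135-.5+(192+.5)/8),('s6',255-.5+185.5/8,160-.5+125.5/8)))
E
```

```text
50 [138.6 142.2] [191.9 190.1]
55 [138.2 128.7] [192.3 178.6]
60 [137.9 115.2] [192.7 167.1]
64.5 [137.6 103. ] [193.1 156.6]
(array([ 574.22651717, -264.41318337,   56.36418353]), [0.3431163493407582, 0.3431163493407811])
```

Request:
send_rows:
  commands:
    - [[0,-0.006,0,0,0.01],[0,-0.006,0,0,0.01],[0,-0.005,0,0,0.01],[0,0,0,0,0.01]]

```text
time: 7.1
tool_pos: [499.8, -267.1, 54.6]
tcp_rot: [0.344, 1.554, 1.913]
contact_force: [-0.0, 0.0, -0.3]
grip_width: 15.2
```

```bash
python3 - <<'E'
from h import *
delta([509.5,-266.5,54],90)
E
```

```text
t 7.1 pos [ 499.8 -267.1   54.6] F [-0.   0.  -0.3] w 15.2
tool y [-1.     0.001  0.006] z [0.001 1.    0.016] x [-0.0058  0.0162 -0.9999]
jaw yaw 89.92 shift [ 0.0005 -0.0097  0.0006]
turn about tool x (down => sign flipped) -0.08
```

Request:
send_rows:
  commands:
    - [[0,-0.004,0,0,0.01],[0,-0.003,0,0,0.01],[0,-0.002,0,0,0.01],[0,0,0,0,0.01]]

```text
time: 7.43
tool_pos: [510.4, -267.0, 54.4]
tcp_rot: [0.338, 1.554, 1.908]
contact_force: [0.8, 0.3, -0.6]
grip_width: 15.9
```

```bash
python3 - <<'E'
from h import *
a=snap('scene','c7');b=snap('side','s7')
delta([509.5,-266.5,54],90)
A=cv2.resize(a[135:180,280:330],None,fx=8,fy=8,interpolation=2)
B=cv2.resize(b[160:205,255:305],None,fx=8,fy=8,interpolation=2)
cv2.imwrite('pics/z7.png',np.hstack([A,B]))
E
```

```text
t 7.53 pos [ 510.  -266.9   54.3] F [-0.4  0.8 -0.5] w 15.9
tool y [-1.     0.001  0.006] z [0.001 1.    0.016] x [-0.0061  0.0162 -0.9998]
jaw yaw 89.96 shift [0.0003 0.0005 0.0004]
turn about tool x (down => sign flipped) -0.04
```

View pics/z7.png

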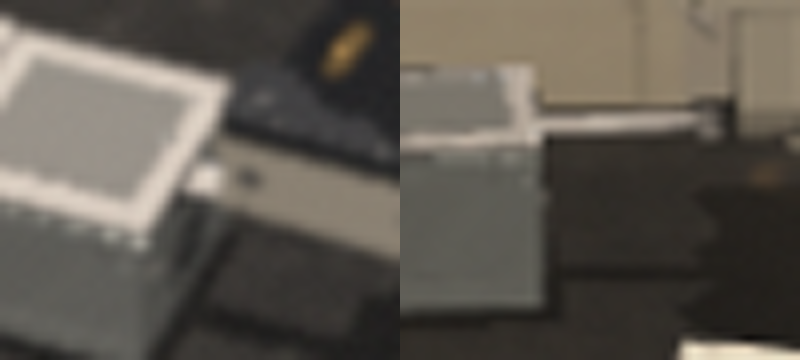

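Request:
send_rows:
  commands:
    - [[-0.006,0,0,0,0.01],[-0.007,-0.001,0,0,0.01],[-0.007,-0.003,0,0,0.01],[-0.007,-0.004,0,0,0.01],[-0.007,-0.004,0,0,0.01],[-0.003,-0.002,0,0,0.01],[0,0,0,0,0.01]]

```text
time: 8.12
tool_pos: [524.9, -267.7, 96.0]
tcp_rot: [0.383, 1.553, 1.952]
contact_force: [-1.2, 0.1, -1.1]
grip_width: 15.7
```

```bash
python3 - <<'E'
from h import *
a=snap('scene','c8');b=snap('side','s8')
delta([536,-266.5,106],90)
A=cv2.resize(a[110:180,255:335],None,fx=5,fy=5,interpolation=2)
B=cv2.resize(b[135:205,230:310],None,fx=5,fy=5,interpolation=2)
cv2.imwrite('pics/z8.png',np.hstack([A,B]))
E
```

```text
t 8.22 pos [ 524.3 -267.5   95.2] F [-0.7  0.2 -0.4] w 15.8
tool y [-1.     0.001  0.008] z [0.001 1.    0.017] x [-0.0075  0.0169 -0.9998]
jaw yaw 89.92 shift [-0.0109 -0.0116  0.0012]
turn about tool x (down => sign flipped) -0.08
```

View pics/z8.png

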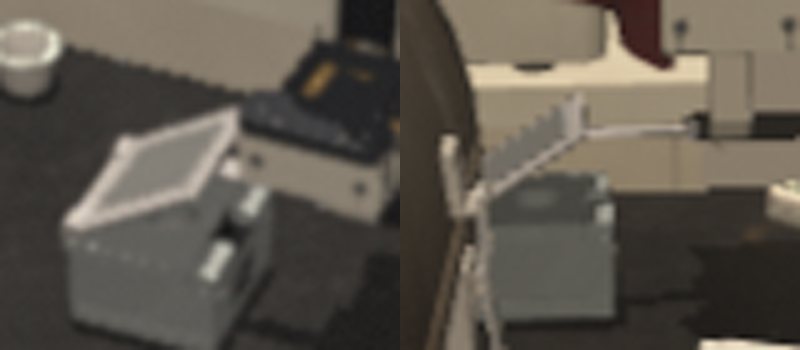

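Request:
send_rows:
  commands:
    - [[-0.005,-0.005,0,0,0.01],[-0.005,-0.006,0,0,0.01],[-0.005,-0.006,0,0,0.01],[-0.004,-0.007,0,0,0.01],[-0.003,-0.007,0,0,0.01],[-0.001,-0.004,0,0,0.01],[0,0,0,0,0.01]]

```text
time: 8.8
tool_pos: [562.7, -267.6, 119.7]
tcp_rot: [0.458, 1.551, 2.027]
contact_force: [-0.5, -0.1, -0.5]
grip_width: 15.4
```

```bash
python3 - <<'E'
from h import *
a=snap('scene','c9');b=snap('side','s9')
delta([580,-266.5,126],90)
A=cv2.resize(a[110:180,255:335],None,fx=5,fy=5,interpolation=2)
B=cv2.resize(b[135:205,230:310],None,fx=5,fy=5,interpolation=2)
cv2.imwrite('pics/z9.png',np.hstack([A,B]))
E
```

```text
t 8.9 pos [ 561.8 -267.4  119.2] F [-1.3 -0.6 -0.6] w 15.6
tool y [-1.     0.002  0.01 ] z [0.002 1.    0.019] x [-0.0099  0.0185 -0.9998]
jaw yaw 89.9 shift [-0.007  -0.0181  0.0011]
turn about tool x (down => sign flipped) -0.1
```

View pics/z9.png

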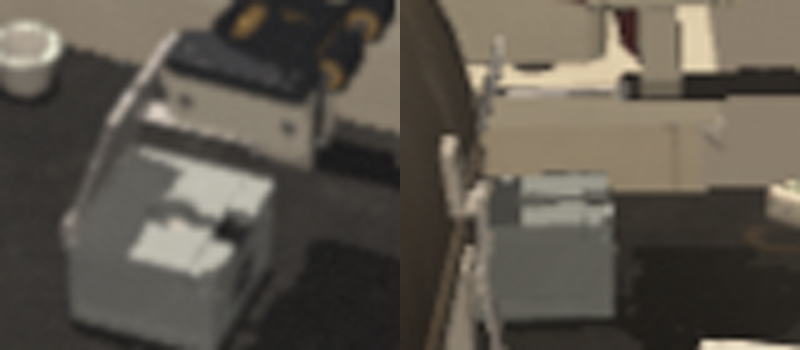

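Request:
send_rows:
  commands:
    - [[-0.002,-0.007,0,0,0.01],[-0.001,-0.007,0,0,0.01],[0,-0.007,0,0,0.01],[0,-0.007,0,0,0.01],[0,-0.005,0,0,0.01],[0,0,0,0,0.01]]

```text
time: 9.4
tool_pos: [597.6, -267.5, 121.6]
tcp_rot: [0.509, 1.549, 2.078]
contact_force: [-0.2, -0.2, -1.2]
grip_width: 15.5
```

```bash
python3 - <<'E'
from h import *
a=snap('scene','c10');b=snap('side','s10')
delta([600,-266.5,126],90)
A=cv2.resize(a[110:180,255:335],None,fx=5,fy=5,interpolation=2)
B=cv2.resize(b[135:205,230:310],None,fx=5,fy=5,interpolation=2)
cv2.imwrite('pics/z10.png',np.hstack([A,B]))
E
```

```text
t 9.5 pos [ 596.7 -267.5  121.5] F [-0.2  0.3 -1. ] w 15.6
tool y [-1.     0.002  0.012] z [0.003 1.    0.02 ] x [-0.0117  0.0196 -0.9997]
jaw yaw 89.84 shift [-0.0045 -0.0033  0.001 ]
turn about tool x (down => sign flipped) -0.16
```

View pics/z10.png

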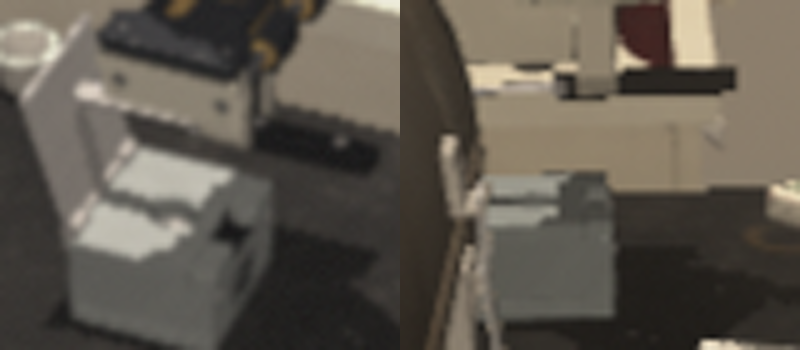

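Request:
send_rows:
  commands:
    - [[0,-0.006,0,0,0.01],[0,-0.004,0,0,0.01],[0,0,0,0,0.01],[0,0,0,0,0.01],[0,0.0,0,0,0.01]]

```text
time: 9.92
tool_pos: [607.1, -267.5, 121.2]
tcp_rot: [0.559, 1.547, 2.127]
contact_force: [0.9, -0.6, -1.0]
grip_width: 15.6
```

```bash
python3 - <<'E'
from h import *
a=snap('scene','c11');b=snap('side','s11')
delta([480,-266.5,126],90)
A=cv2.resize(a[110:180,245:325],None,fx=5,fy=5,interpolation=2)
B=cv2.resize(b[135:205,230:310],None,fx=5,fy=5,interpolation=2)
cv2.imwrite('pics/z11.png',np.hstack([A,B]))
E
```

```text
t 10.02 pos [ 607.1 -267.5  121.3] F [-0.1  0.3 -1.3] w 15.6
tool y [-1.     0.003  0.012] z [0.003 1.    0.02 ] x [-0.0124  0.0199 -0.9997]
jaw yaw 89.82 shift [-0.0031  0.1271  0.0007]
turn about tool x (down => sign flipped) -0.18
```

View pics/z11.png

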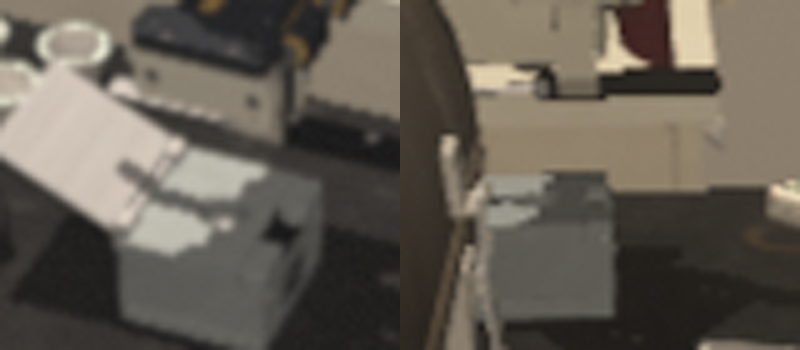

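Request:
send_rows:
  commands:
    - [[0,0.015,0,0,0.01],[0,0.025,0,0,0.01],[0,0.025,0.01,0,0.01],[0,0.025,0.025,0,0.01],[0,0.025,0.03,0,0.01],[0,0.01,0.038,0,0.01],[0,0,0.04,0,0.01],[0,0,0.04,0,0.01],[0,0,0.035,0,0.01],[0,0,0.025,0,0.01]]

```text
time: 10.85
tool_pos: [475.1, -21.7, 126.9]
tcp_rot: [0.488, 1.553, 2.043]
contact_force: [-1.0, -0.2, -1.3]
grip_width: 15.6
```

```bash
python3 - <<'E'
from h import *
delta([480,20,40],90)
E
```

```text
t 10.85 pos [475.1 -21.7 126.9] F [-1.  -0.2 -1.3] w 15.6
tool y [-1.     0.015  0.009] z [0.015 1.    0.016] x [-0.0083  0.0162 -0.9998]
jaw yaw 89.13 shift [ 0.0875 -0.005   0.0404]
turn about tool x (down => sign flipped) -0.87
```

Request:
send_rows:
  commands:
    - [[0.01,0,0.012,0,0.01],[0.02,0,0.012,0,0.01],[0.02,0,0.008,0,0.01],[0.018,0,0,0,0.01],[0.01,0,0,0,0.01],[0,0,0,0,0.01],[0,0,0,0,0.01]]

```text
time: 11.43
tool_pos: [475.6, 19.8, 50.5]
tcp_rot: [0.011, 1.555, 1.576]
contact_force: [-0.4, 0.5, -1.3]
grip_width: 15.6
```

```bash
python3 - <<'E'
from h import *
b=snap('side','s12')
delta([480,20,5],90)
cv2.imwrite('pics/z12.png',cv2.resize(b[180:270,230:400],None,fx=4.6,fy=4.6,interpolation=2))
E
```

```text
t 11.48 pos [475.7  19.7  50.6] F [-0.3  0.  -1.4] w 15.7
tool y [-1.     0.006  0.   ] z [0.006 1.    0.016] x [ 1.000e-04  1.580e-02 -9.999e-01]
jaw yaw 89.64 shift [ 0.0456 -0.0043 -0.0004]
turn about tool x (down => sign flipped) -0.36
```

View pics/z12.png

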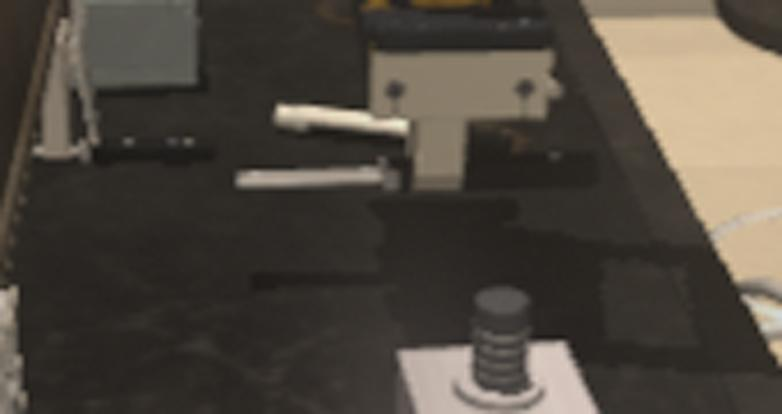

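Request:
send_rows:
  commands:
    - [[0.01,0,0,0,0.01],[0.012,0,0,0,0.01],[0.01,0,0,0,0.01],[0.006,0,0,0,0.01],[0.003,0,0,0,0.01],[0,0,0,0,0.01]]

```text
time: 11.98
tool_pos: [479.3, 18.6, 10.5]
tcp_rot: [-0.58, 1.553, 0.983]
contact_force: [-0.3, 0.5, -0.1]
grip_width: 15.6
```

```bash
python3 - <<'E'
from h import *
b=snap('side','s12')
delta([480,20,4],90)
cv2.imwrite('pics/z12.png',cv2.resize(b[200:270,230:400],None,fx=4.6,fy=4.6,interpolation=2))
E
```

```text
t 12.03 pos [479.4  18.6  10.8] F [-0.1 -1.2 -0.6] w 15.5
tool y [-1.     0.009 -0.01 ] z [0.009 1.    0.014] x [ 0.01    0.0144 -0.9998]
jaw yaw 89.51 shift [ 0.0068 -0.0005  0.0013]
turn about tool x (down => sign flipped) -0.49
```

View pics/z12.png

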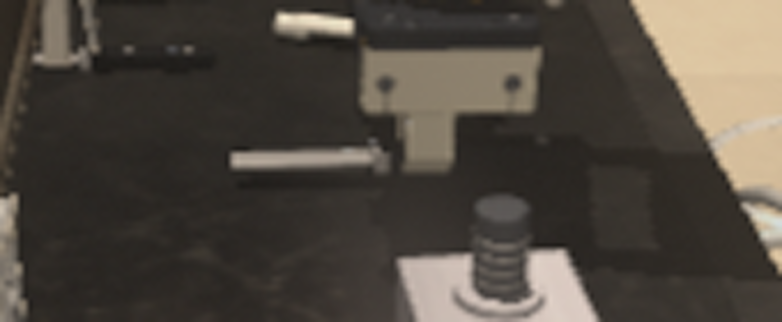

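Down the last ~6 mm, then open.

Request:
send_rows:
  commands:
    - [[0.003,0,0,0,0.01],[0.0025,0,0,0,0.01],[0.001,0,0,0,0.01],[0,0,0,0,0.01]]

```text
time: 12.37
tool_pos: [480.6, 18.4, 5.0]
tcp_rot: [-0.737, 1.552, 0.825]
contact_force: [0.5, 0.6, 0.5]
grip_width: 15.5
```

```bash
python3 - <<'E'
from h import *
delta([480,20,4],90)
E
```

```text
t 12.37 pos [480.6  18.4   5. ] F [0.5 0.6 0.5] w 15.5
tool y [-1.     0.009 -0.013] z [0.009 1.    0.014] x [ 0.0129  0.014  -0.9998]
jaw yaw 89.5 shift [0.0011 0.0007 0.0016]
turn about tool x (down => sign flipped) -0.5
```

Request:
send_rows:
  commands:
    - [[0.001,0,0,0,0.01],[0,0,0,0,0.025],[0,0,0,0,0.04],[0,0,0,0,0.05],[0,0,0,0,0.05],[-0.01,0,0,0,0.05],[-0.025,0,0,0,0.05],[-0.03,0,0,0,0.05],[-0.03,0,0,0,0.05],[-0.03,0,0,0,0.05]]

```text
time: 13.2
tool_pos: [474.9, 17.2, 130.7]
tcp_rot: [0.018, 1.555, 1.58]
contact_force: [2.0, 0.4, 0.4]
grip_width: 50.2
```

```bash
python3 - <<'E'
from h import *
a=snap('wrist','w13');b=snap('side','s13');c=snap('scene','c13')
delta([465,183,180],85)
cv2.imwrite('pics/z13.png',cv2.resize(b[160:280,230:400],None,fx=4.5,fy=4.5,interpolation=2))
E
```

```text
t 13.35 pos [477.1  16.9 131.8] F [-0.3 -0.4 -0.1] w 50.1
tool y [-1.     0.009 -0.007] z [0.009 1.    0.015] x [ 0.0067  0.0147 -0.9999]
jaw yaw 89.5 shift [-0.0458  0.0132  0.1667]
turn about tool x (down => sign flipped) 4.5
```

View pics/w13.png

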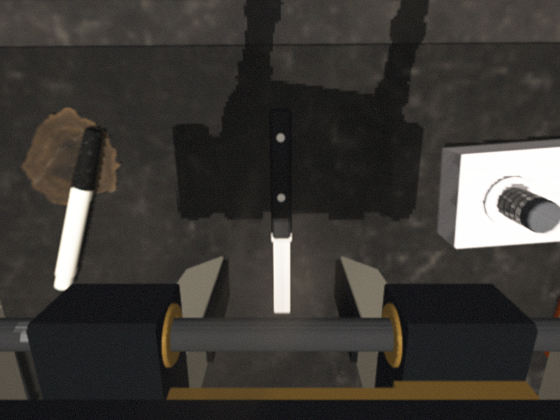

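View pics/z13.png

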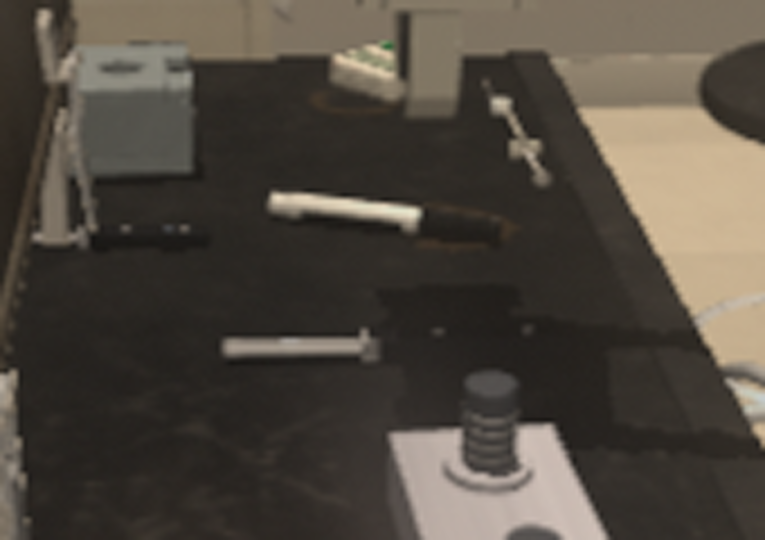

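```bash
python3 - <<'E'
from h import *
t=lambda u,v:((u+.5)/4.5-.5+230,(v+.5)/4.5-.5+160)
print(tri(('w13',542,217),('w1',421.5,154),('w3',446,171.5)))
print(tri(('w13',542,217),('w3',446,171.5),('s13',*t(491,384)),('w1',421.5,154)))
for n,u,v in[('w13',542,217),('w3',446,171.5),('w1',421.5,154)]:print(plane(n,u,v,73).round(1))
print('s',plane('s13',*t(491,384),73).round(1))
# blade ends
print(plane('w13',281,112,14),plane('w13',282,236,14),plane('w13',282,311,8))
print(tri(('w13',282,311),('s13',*t(222,347))))
E
```

```text
(array([465.37607103, 180.68195754,  71.02770296]), [1.7781046090755008, 2.0334555073359386, 0.5008554822782588])
(array([465.6896733 , 180.14523047,  71.91759059]), [1.2491366416974494, 0.5953742776754927, 1.6731949933800294, 2.571266655866203])
[466.4 178.7  73. ]
[464.9 179.3  73. ]
[463.2 181.   73. ]
s [467.5 181.2  73. ]
[405.40927814  19.27046236  14.        ] [500.17268011  19.13217315  14.        ] [572.31819456  18.59208628   8.        ]
(array([573.65953701,  18.37461599,   7.44077206]), [0.8504484974880474, 0.850448497488192])
```

Request:
send_rows:
  commands:
    - [[-0.01,0,0.02,0,0.05],[-0.01,0.002,0.03,0,0.05],[0,0.003,0.03,0,0.05],[0,0.003,0.03,0,0.05],[0,0.003,0.025,0,0.05],[0,0.001,0.01,0,0.05],[0,0,0,0,0.05]]

```text
time: 13.93
tool_pos: [462.6, 165.8, 151.5]
tcp_rot: [0.055, 1.557, 1.612]
contact_force: [-0.9, -0.4, -0.3]
grip_width: 49.9
```

```bash
python3 - <<'E'
from h import *
a=snap('wrist','w14')
delta([465.5,180.3,120],90)
E
```

```text
t 13.98 pos [462.5 165.  151.3] F [-0.8  0.4 -0.4] w 49.8
tool y [-1.     0.014  0.001] z [0.014 1.    0.013] x [-0.0011  0.0134 -0.9999]
jaw yaw 89.21 shift [ 0.0315 -0.0028  0.015 ]
turn about tool x (down => sign flipped) -0.79
```

View pics/w14.png

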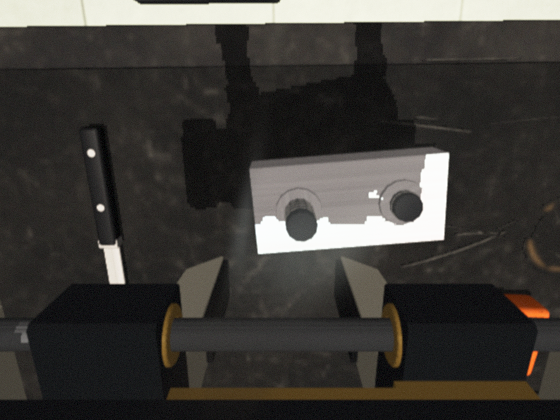

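```bash
python3 - <<'E'
from h import *
print(plane('w14',301,224.5,73), plane('w14',298,208,37))
print(tri(('w14',301,224.5),('w13',542,217),('w3',446,171.5),('w1',421.5,154)))
E
```

```text
[464.34564483 179.96616015  73.        ] [464.1034563  179.98249448  37.        ]
(array([465.0806644 , 180.23249167,  71.76922592]), [0.3207132060386339, 1.846271797001443, 0.401451824259689, 2.013777706461407])
```

Request:
send_rows:
  commands:
    - [[0.01,0,0.008,-0.4,0.05],[0.02,-0.001,0.005,-0.4,0.05],[0.02,-0.001,0.002,0,0.05],[0.01,0,0,0,0.05],[0,0,0,0,0.05],[0,0,0,0,0.05]]

```text
time: 14.48
tool_pos: [464.9, 176.3, 85.3]
tcp_rot: [0.336, 1.559, 1.903]
contact_force: [0.1, 0.3, -0.0]
grip_width: 49.7
```

```bash
python3 - <<'E'
from h import *
delta([464.5,180,41],90)
E
```

```text
t 14.48 pos [464.9 176.3  85.3] F [ 0.1  0.3 -0. ] w 49.7
tool y [-1.     0.004  0.004] z [0.004 1.    0.011] x [-0.0039  0.0112 -0.9999]
jaw yaw 89.77 shift [0.0443 0.0002 0.0032]
turn about tool x (down => sign flipped) -0.23
```

Request:
send_rows:
  commands:
    - [[0.008,0,0.003,0,0.05],[0.01,0,0.001,0,0.05],[0.01,0,0,0,0.05],[0.007,0,0,0,0.05],[0.003,0,0,0,0.05],[0,0,0,0,0.05]]

```text
time: 14.98
tool_pos: [466.3, 179.6, 44.9]
tcp_rot: [0.091, 1.559, 1.655]
contact_force: [0.1, 0.2, -0.5]
grip_width: 50.1
```

```bash
python3 - <<'E'
from h import *
snap('wrist','w15')
delta([464.5,180,41],90)
E
```

```text
t 15.03 pos [466.5 179.7  45.2] F [ 0.   0.1 -0.1] w 49.9
tool y [-1.     0.007  0.001] z [0.007 1.    0.012] x [-7.000e-04  1.160e-02 -9.999e-01]
jaw yaw 89.6 shift [0.0042 0.002  0.0003]
turn about tool x (down => sign flipped) -0.4
```

View pics/w15.png

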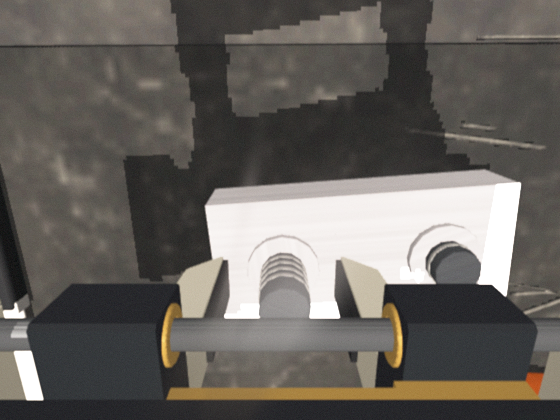

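Request:
send_rows:
  commands:
    - [[0.002,0.001,0,0,0.04],[0,0,0,0,0.03],[0,0,0,0,0.015],[0,0,0,0,0.015],[0,0,0,0,0.015],[0,0,0,0,0.015]]

```text
time: 15.53
tool_pos: [466.5, 180.0, 44.6]
tcp_rot: [-0.205, 1.558, 1.359]
contact_force: [0.4, 0.9, -1.1]
grip_width: 21.5
```

```bash
python3 - <<'E'
from h import *
snap('wrist','w16')
delta([464.5,180,41],90)
E
```

```text
t 15.58 pos [466.5 180.   44.6] F [-0.4 -0.1 -0.9] w 21.4
tool y [-1.     0.007 -0.003] z [0.007 1.    0.012] x [ 0.0026  0.0124 -0.9999]
jaw yaw 89.62 shift [ 0.0036  0.002  -0.0001]
turn about tool x (down => sign flipped) -0.38
```

View pics/w16.png

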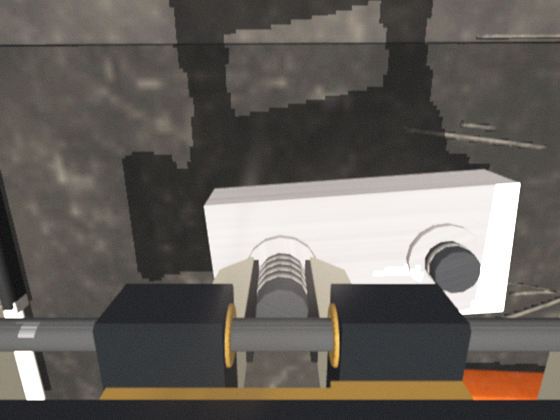

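Request:
send_rows:
  commands:
    - [[-0.008,0,0,0,0.015],[-0.012,0,0,0,0.015],[-0.015,0,0,0,0.015],[-0.02,0,0,0,0.015],[-0.025,0,0,0,0.015],[-0.025,0,0,0,0.015],[-0.015,0,0,0,0.015],[0,0,0,0,0.015]]

```text
time: 16.25
tool_pos: [464.8, 178.1, 171.9]
tcp_rot: [0.072, 1.559, 1.636]
contact_force: [0.6, 0.3, -0.7]
grip_width: 21.4
```

```bash
python3 - <<'E'
from h import *
b=snap('side','s17')
delta([632,-264,160],90)
cv2.imwrite('pics/z17.png',cv2.resize(b[160:320,230:400],None,fx=3.7,fy=3.7,interpolation=2))
E
```

```text
t 16.3 pos [464.4 178.  170.6] F [-0.3  0.7 -1.3] w 21.2
tool y [-1.     0.007  0.002] z [0.007 1.    0.011] x [-0.0019  0.0113 -0.9999]
jaw yaw 89.61 shift [ 0.0053 -0.1707 -0.4409]
turn about tool x (down => sign flipped) -0.39
```

View pics/z17.png

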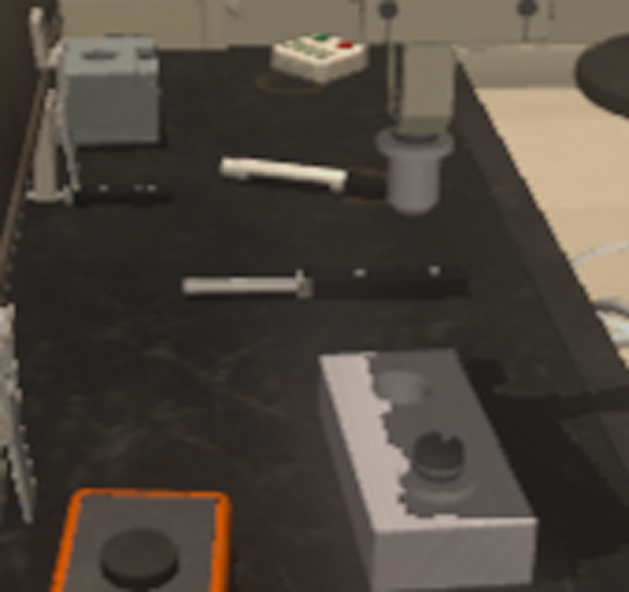

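Request:
send_rows:
  commands:
    - [[0,0,-0.02,0,0.015],[0,0,-0.035,0,0.015],[0,0,-0.04,0,0.015],[0,0,-0.04,0,0.015],[0,0,-0.04,0,0.015],[0,0,-0.04,0,0.015],[0,0,-0.04,0,0.015],[0,0,-0.04,0,0.015],[0,0,-0.04,0,0.015],[0,0,-0.03,0,0.015]]

```text
time: 17.13
tool_pos: [455.8, -194.6, 154.4]
tcp_rot: [0.738, 1.546, 2.314]
contact_force: [-0.2, -0.6, -1.8]
grip_width: 21.3
```

```bash
python3 - <<'E'
from h import *
delta([616,-264,165],90)
E
```

```text
t 17.13 pos [ 455.8 -194.6  154.4] F [-0.2 -0.6 -1.8] w 21.3
tool y [-1.    -0.006  0.017] z [-0.005  1.     0.018] x [-0.0168  0.0183 -0.9997]
jaw yaw 90.31 shift [-0.0145 -0.1596 -0.07  ]
turn about tool x (down => sign flipped) 0.31
```

Request:
send_rows:
  commands:
    - [[-0.004,-0.012,-0.02,0,0.015],[-0.003,-0.022,-0.022,0,0.015],[-0.003,-0.025,-0.018,0,0.015],[-0.003,-0.025,-0.006,0,0.015],[0,-0.025,0,0,0.015],[0,-0.025,0,0,0.015],[0,-0.02,0,0,0.015],[0,-0.006,0,0,0.015],[0,0,0,0,0.015]]

```text
time: 17.88
tool_pos: [613.2, -271.3, 144.2]
tcp_rot: [0.914, 1.521, 2.476]
contact_force: [-0.6, 1.1, -1.8]
grip_width: 21.3
```

```bash
python3 - <<'E'
from h import *
snap('wrist','w18');a=snap('scene','c18');b=snap('side','s18')
delta([616,-264,165],90)
A=cv2.resize(a[90:180,245:335],None,fx=4.4,fy=4.4,interpolation=2)
B=cv2.resize(b[125:215,230:320],None,fx=4.4,fy=4.4,interpolation=2)
cv2.imwrite('pics/z18.png',np.hstack([A,B]))
E
```

```text
t 18.03 pos [ 611.6 -271.5  145.5] F [ 0.2  0.2 -2.5] w 21.5
tool y [-0.999  0.009  0.039] z [0.01  0.999 0.03 ] x [-0.0389  0.0303 -0.9988]
jaw yaw 89.4 shift [-0.0194 -0.0035  0.0081]
turn about tool x (down => sign flipped) -0.6
```

View pics/w18.png

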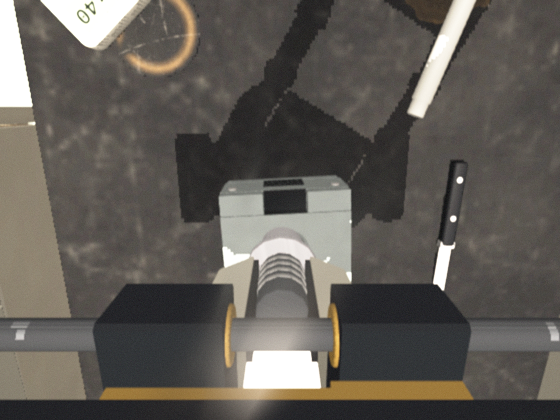

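View pics/z18.png

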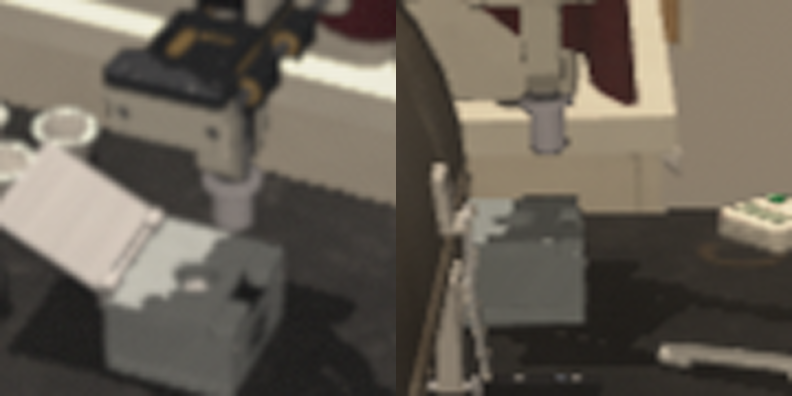

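Request:
send_rows:
  commands:
    - [[-0.004,0,0,0,0.015],[-0.004,0,0,0,0.015],[-0.004,0,0,0,0.015],[-0.004,0,0,0,0.015],[-0.004,0,0,0,0.015],[-0.004,0,0,0,0.015],[-0.004,0,0,0,0.015],[0,0,0,0,0.015]]

```text
time: 18.7
tool_pos: [609.9, -273.4, 180.2]
tcp_rot: [0.923, 1.525, 2.482]
contact_force: [0.2, 0.3, -0.8]
grip_width: 21.4
```

```bash
python3 - <<'E'
from h import *
delta([616,-264,165],90)
E
```

```text
t 18.7 pos [ 609.9 -273.4  180.2] F [ 0.2  0.3 -0.8] w 21.4
tool y [-0.999  0.012  0.037] z [0.013 1.    0.028] x [-0.0364  0.0283 -0.9989]
jaw yaw 89.27 shift [ 0.0153 -0.0065  0.009 ]
turn about tool x (down => sign flipped) -0.73
```

Request:
send_rows:
  commands:
    - [[0.035,0,0.003,0,0.015],[0,0,0,0,0.015]]

```text
time: 18.87
tool_pos: [609.3, -269.8, 146.3]
tcp_rot: [0.912, 1.528, 2.47]
contact_force: [-2.2, 1.1, -4.1]
grip_width: 21.1
```

```bash
python3 - <<'E'
from h import *
delta([616,-264,165],90)
E
```

```text
t 18.87 pos [ 609.3 -269.8  146.3] F [-2.2  1.1 -4.1] w 21.1
tool y [-0.999  0.012  0.034] z [0.013 1.    0.026] x [-0.0334  0.0265 -0.9991]
jaw yaw 89.27 shift [-0.0187 -0.006   0.0063]
turn about tool x (down => sign flipped) -0.73
```

Request:
send_rows:
  commands:
    - [[-0.005,0,0,0,0.015],[-0.005,0,0,0,0.015],[-0.005,0,0,0,0.015],[-0.005,0,0,0,0.015],[-0.005,0,0,0,0.015],[-0.005,0,0,0,0.015],[0.035,0,0.0,0,0.015],[-0.015,0,0,0,0.015],[-0.015,0,0,0,0.015],[0.035,0,0,0,0.015]]

```text
time: 19.7
tool_pos: [613.9, -272.9, 154.0]
tcp_rot: [0.809, 1.548, 2.367]
contact_force: [1.7, 0.0, -1.3]
grip_width: 21.5
```

```bash
python3 - <<'E'
from h import *
delta([616,-264,165],90)
E
```

```text
t 19.7 pos [ 613.9 -272.9  154. ] F [ 1.7  0.  -1.3] w 21.5
tool y [-1.     0.012  0.017] z [0.012 1.    0.016] x [-0.0164  0.0161 -0.9997]
jaw yaw 89.29 shift [-0.0109 -0.0018  0.0091]
turn about tool x (down => sign flipped) -0.71
```

Request:
send_rows:
  commands:
    - [[-0.015,0,0.004,0,0.015],[-0.015,0,0.004,0,0.015],[0.035,0,0,0,0.015],[-0.015,0,0,0,0.015],[-0.015,0,0,0,0.015],[0,0,0,0,0.015],[0,0,0,0,0.015]]

```text
time: 20.28
tool_pos: [610.3, -263.0, 173.6]
tcp_rot: [0.908, 1.533, 2.466]
contact_force: [-0.5, -0.2, -1.5]
grip_width: 21.0
```

```bash
python3 - <<'E'
from h import *
snap('wrist','w19');a=snap('scene','c19');b=snap('side','s19')
delta([616,-264,165],90)
A=cv2.resize(a[90:180,245:335],None,fx=4.4,fy=4.4,interpolation=2)
B=cv2.resize(b[125:215,230:320],None,fx=4.4,fy=4.4,interpolation=2)
cv2.imwrite('pics/z19.png',np.hstack([A,B]))
E
```

```text
t 20.43 pos [ 610.  -262.8  173. ] F [-0.6 -0.1 -1.9] w 21.3
tool y [-0.999  0.012  0.031] z [0.013 1.    0.024] x [-0.0308  0.0245 -0.9992]
jaw yaw 89.25 shift [ 0.0077 -0.0062 -0.0013]
turn about tool x (down => sign flipped) -0.75
```

View pics/w19.png

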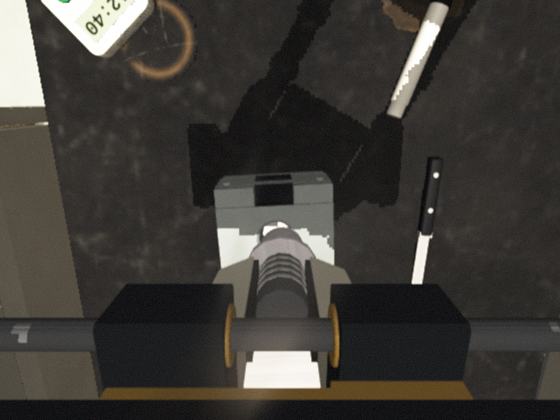

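View pics/z19.png

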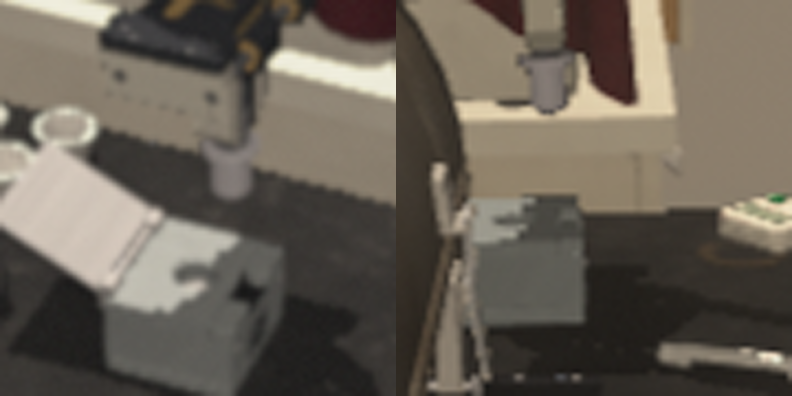

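```bash
python3 - <<'E'
from h import *
w=cv2.imread('pics/w19.png');a=cv2.imread('pics/c19.png')
A=cv2.resize(w[160:270,205:345],None,fx=5.5,fy=5.5,interpolation=2)
cv2.imwrite('pics/z20.png',np.clip(A*1.3,0,255).astype(np.uint8)[:600])
cv2.imwrite('pics/z21.png',cv2.resize(a[125:185,260:315],None,fx=10,fy=10,interpolation=2))
E
```

```text
(no output)
```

View pics/z20.png

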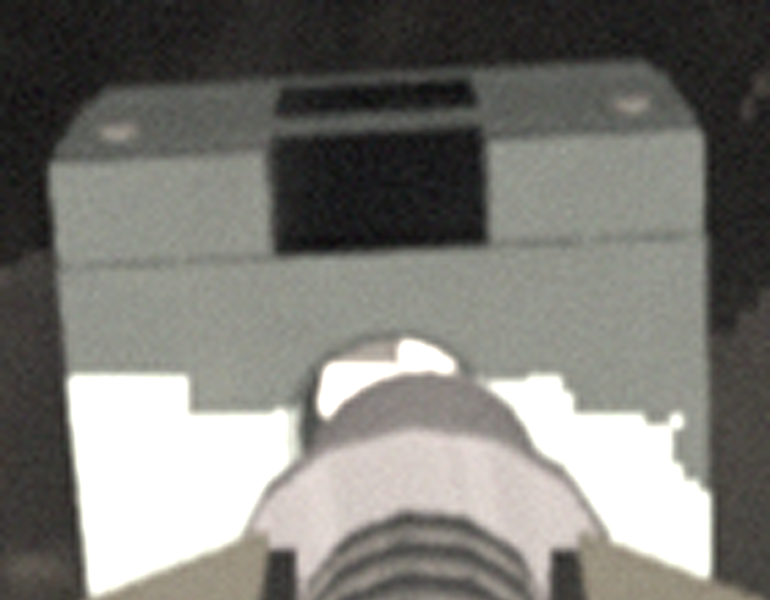

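View pics/z21.png

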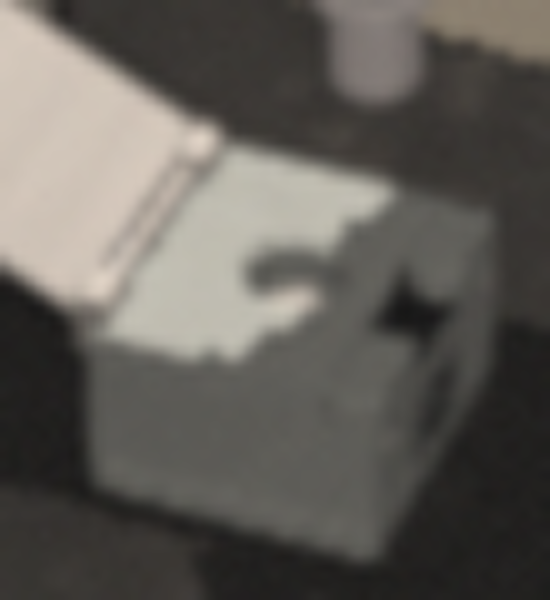

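```bash
python3 - <<'E'
from h import *
s=lambda u,v:((u+.5)/5.5-.5+205,(v+.5)/5.5-.5+160)
for n,u,v in[('fL',52,163),('fR',703,130),('sbL',276,254),('sbR',487,242),('sfL',273,152),('sfR',485,140),('wellfront',392,334),('well left',301,440),('left side',80,480),('right side',711,480)]:
    print(n,plane('w19',*s(u,v),60).round(1))
q=lambda u,v:((u+.5)/10-.5+260,(v+.5)/10-.5+125)
for n,u,v,z in[('fnear top',380,400,60),('ffar top',492,208,60),('well far rim',293,250,60),('well left',245,275,60),('slot',405,310,60),('back near',95,345,60),('bot front near',370,560,0)]:
    print('sc',n,plane('c19',*q(u,v),z).round(1))
E
```

```text
fL [ 592.4 -310.5   60. ]
fR [ 589.5 -221.8   60. ]
sbL [ 605.9 -280.5   60. ]
sbR [ 604.7 -251.4   60. ]
sfL [ 591.5 -280.5   60. ]
sfR [ 590.3 -251.6   60. ]
wellfront [ 617.8 -264.7   60. ]
well left [ 633.3 -277.9   60. ]
left side [ 638.6 -309.5   60. ]
right side [ 640.7 -219.4   60. ]
sc fnear top [ 590.7 -224.    60. ]
sc ffar top [ 595.5 -312.5   60. ]
sc well far rim [ 637.9 -272.8   60. ]
sc well left [ 645.4 -257.4   60. ]
sc slot [ 599.7 -261.6   60. ]
sc back near [ 669.6 -213.4   60. ]
sc bot front near [ 593.8 -226.9    0. ]
```

Request:
send_rows:
  commands:
    - [[0.0,-0.007,0,0,0.015],[0.0,-0.007,0,0,0.015],[0.008,-0.004,0,0,0.015],[0.012,0,0,0,0.015],[0.012,0,0,0,0.015],[0.01,0,0,0,0.015],[0,0,0,0,0.015]]

```text
time: 21.02
tool_pos: [630.1, -261.6, 125.0]
tcp_rot: [0.905, 1.531, 2.464]
contact_force: [-0.6, 0.9, -2.1]
grip_width: 21.5
```

```bash
python3 - <<'E'
from h import *
delta([636,-265,112],90)
E
```

```text
t 21.02 pos [ 630.1 -261.6  125. ] F [-0.6  0.9 -2.1] w 21.5
tool y [-0.999  0.012  0.031] z [0.013 1.    0.025] x [-0.0311  0.0251 -0.9992]
jaw yaw 89.28 shift [ 0.0127 -0.0064 -0.0037]
turn about tool x (down => sign flipped) -0.72
```

Request:
send_rows:
  commands:
    - [[0.006,-0.003,-0.002,0,0.015],[0.005,-0.002,-0.001,0,0.015],[0,0,0,0,0.015],[0,0,0,0,0.015]]

```text
time: 21.35
tool_pos: [635.6, -264.6, 111.6]
tcp_rot: [0.911, 1.53, 2.47]
contact_force: [-0.1, -0.7, -1.6]
grip_width: 21.6
```

```bash
python3 - <<'E'
from h import *
w=snap('wrist','w20');a=snap('scene','c20');b=snap('side','s20')
delta([636,-265,112],90)
A=cv2.resize(a[110:180,250:320],None,fx=5.6,fy=5.6,interpolation=2)
B=cv2.resize(b[135:205,230:300],None,fx=5.6,fy=5.6,interpolation=2)
cv2.imwrite('pics/z22.png',np.hstack([A,B]))
cv2.imwrite('pics/z23.png',cv2.resize(w[140:290,190:380],None,fx=4,fy=4,interpolation=2))
E
```

```text
t 21.5 pos [ 635.6 -264.6  112.2] F [-0.3  0.3 -1.1] w 21.3
tool y [-0.999  0.012  0.032] z [0.012 1.    0.025] x [-0.0316  0.0254 -0.9992]
jaw yaw 89.29 shift [ 0.0002 -0.0005 -0.0004]
turn about tool x (down => sign flipped) -0.71
```

View pics/z22.png

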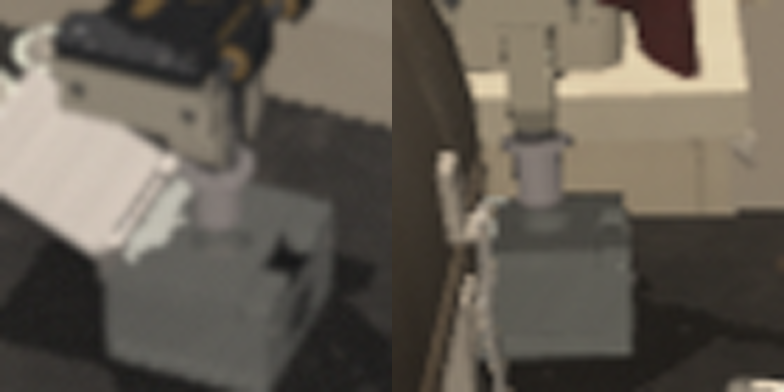

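View pics/z23.png

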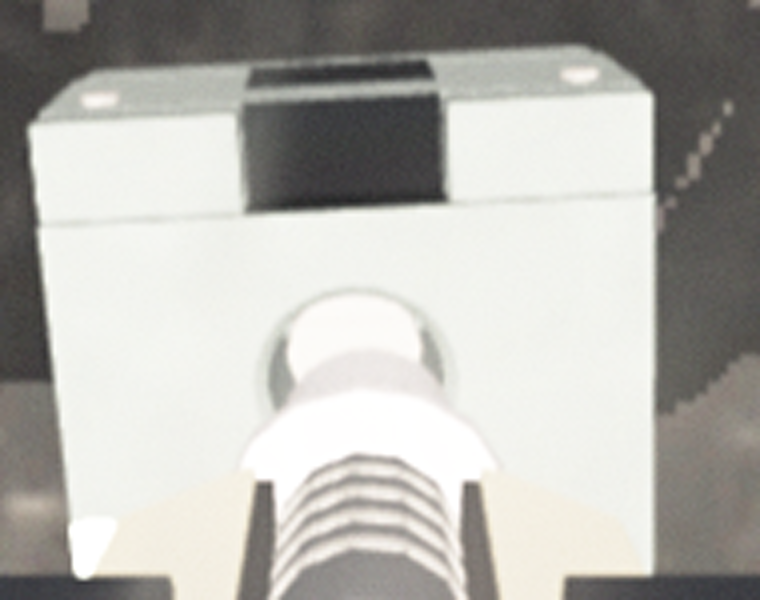

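```bash
python3 - <<'E'
from h import *
s=lambda u,v:((u+.5)/4-.5+190,(v+.5)/4-.5+140)
print('well L',plane('w20',*s(255,385),60),'R',plane('w20',*s(458,375),60),'front',plane('w20',*s(356,286),60))
print('inner L',plane('w20',*s(267,388),60),'R',plane('w20',*s(446,378),60))
print('nose L',plane('w20',*s(285,400),74),'R',plane('w20',*s(447,395),74),'front bottom',plane('w20',*s(366,348),70))
print('fL',plane('w20',*s(30,124),60),'fR',plane('w20',*s(653,93),60))
for n,d in(('c20',(250,110,0)),('s20',(230,135,392))):
    f=lambda p:((proj(n,p)-np.array(d[:2])+.5)*5.6-.5+np.array([d[2],0])).round(1)
    print(n,'nose pred',f([632.4,-264.1,69.6]),'well pred',f([632.9,-264.7,60]))
E
```

```text
well L [ 632.56211219 -280.22784533   60.        ] R [ 631.64952538 -249.69047254   60.        ] front [ 617.38932329 -264.82584252   60.        ]
inner L [ 633.08117024 -278.44387946   60.        ] R [ 632.08799083 -251.49798294   60.        ]
nose L [ 629.81378084 -275.27104947   74.        ] R [ 629.58198697 -252.43417829   74.        ] front bottom [ 623.69463988 -263.68425326   70.        ]
fL [ 592.44120746 -310.82970367   60.        ] fR [ 589.52664715 -221.93367848   60.        ]
c20 nose pred [223.1 221.2] well pred [222.5 235.8]
s20 nose pred [545.1 205. ] well pred [544.8 222.9]
```

Request:
send_rows:
  commands:
    - [[0.003,0.001,-0.001,0,0.015],[0.004,0,0,0,0.015],[0.004,0,0,0,0.015],[0.004,0,0,0,0.015],[0,0,0,0,0.015]]

```text
time: 21.92
tool_pos: [634.3, -265.6, 97.6]
tcp_rot: [0.896, 1.533, 2.455]
contact_force: [-0.7, 0.8, -1.7]
grip_width: 21.2
```

```bash
python3 - <<'E'
from h import *
w=snap('wrist','w21');a=snap('scene','c21');b=snap('side','s21')
delta([635,-265.5,88],90)
A=cv2.resize(a[120:170,260:310],None,fx=7,fy=7,interpolation=2)
B=cv2.resize(b[145:195,235:285],None,fx=7,fy=7,interpolation=2)
cv2.imwrite('pics/z24.png',np.hstack([A,B]))
cv2.imwrite('pics/z25.png',cv2.resize(w[140:290,190:380],None,fx=4,fy=4,interpolation=2))
E
```

```text
t 22.07 pos [ 634.8 -265.9   98.6] F [ 0.1  0.2 -0.8] w 21.5
tool y [-1.     0.012  0.028] z [0.012 1.    0.023] x [-0.0278  0.0232 -0.9993]
jaw yaw 89.29 shift [ 0.0106 -0.0005  0.0001]
turn about tool x (down => sign flipped) -0.71
```

View pics/z24.png

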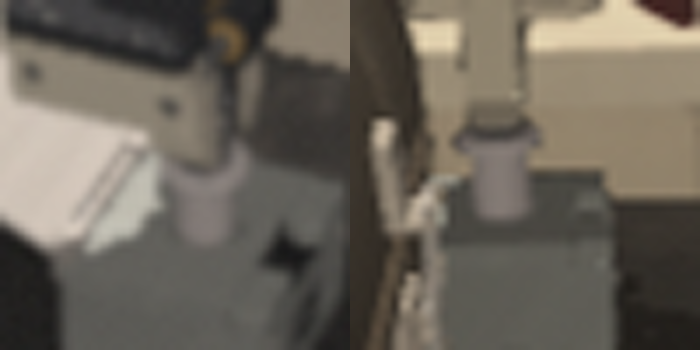

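View pics/z25.png

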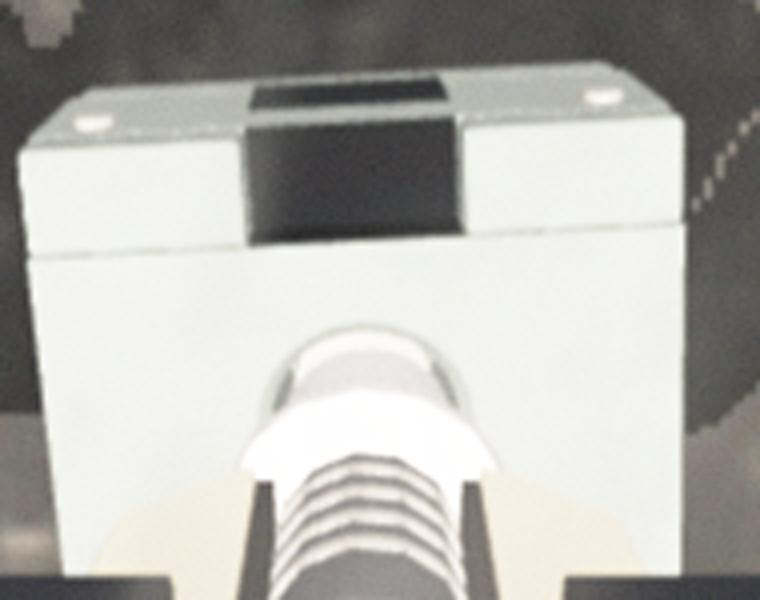

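Request:
send_rows:
  commands:
    - [[0.003,0,0,0,0.015],[0.003,0,0,0,0.015],[0.002,0,0,0,0.015],[0,0,0,0,0.015]]

```text
time: 22.4
tool_pos: [634.9, -265.8, 90.5]
tcp_rot: [0.881, 1.536, 2.44]
contact_force: [0.2, -0.1, -1.1]
grip_width: 21.2
```

```bash
python3 - <<'E'
from h import *
w=snap('wrist','w22')
delta([635,-265.5,80],90)
cv2.imwrite('pics/z25.png',cv2.resize(w[140:290,190:380],None,fx=4,fy=4,interpolation=2))
E
```

```text
t 22.45 pos [ 635.  -265.8   90.7] F [-0.1  0.2 -2. ] w 21.4
tool y [-1.     0.012  0.027] z [0.012 1.    0.022] x [-0.0266  0.0225 -0.9994]
jaw yaw 89.3 shift [ 0.0107 -0.0003  0.0001]
turn about tool x (down => sign flipped) -0.7
```

View pics/z25.png

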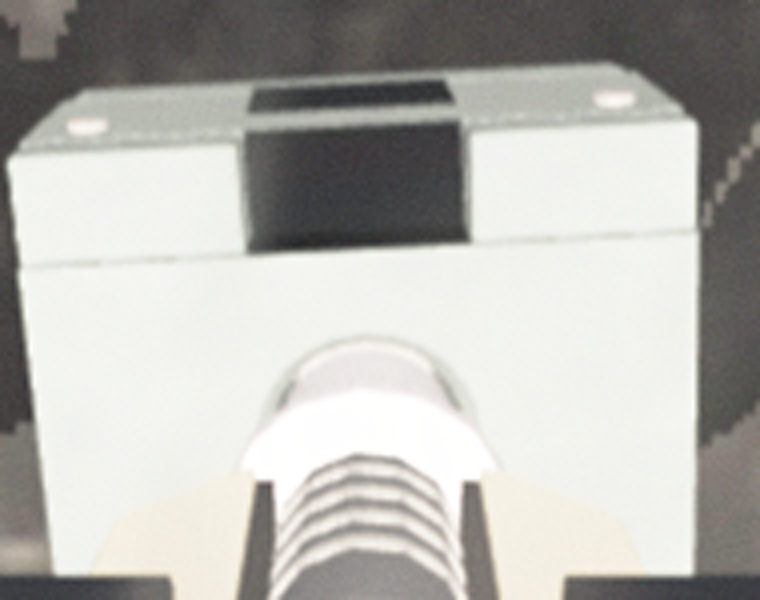

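Request:
send_rows:
  commands:
    - [[0.003,0,0,0,0.015],[0.003,0,0,0,0.015],[0.003,0,0,0,0.015],[0,0,0,0,0.015]]

```text
time: 22.78
tool_pos: [635.1, -265.9, 82.4]
tcp_rot: [0.876, 1.538, 2.435]
contact_force: [-0.8, 0.4, 1.3]
grip_width: 21.5
```

Request:
send_rows:
  commands:
    - [[0.003,0,0,0,0.015],[0.002,0,0,0,0.015],[0,0,0,0,0.015]]

```text
time: 23.03
tool_pos: [635.0, -265.9, 78.8]
tcp_rot: [0.875, 1.539, 2.434]
contact_force: [-1.5, 0.7, 1.4]
grip_width: 21.4
```

```bash
python3 - <<'E'
from h import *
delta([635,-265.5,72.6],90)
E
```

```text
t 23.03 pos [ 635.  -265.9   78.8] F [-1.5  0.7  1.4] w 21.4
tool y [-1.     0.012  0.025] z [0.012 1.    0.021] x [-0.0243  0.0208 -0.9995]
jaw yaw 89.3 shift [ 0.0062 -0.0002  0.0002]
turn about tool x (down => sign flipped) -0.7
```

Request:
send_rows:
  commands:
    - [[0.002,0,0,0,0.015],[0.002,0,0,0,0.015],[0,0,0,0,0.015]]

```text
time: 23.28
tool_pos: [634.9, -265.8, 76.4]
tcp_rot: [0.874, 1.54, 2.433]
contact_force: [-1.7, -0.0, 0.8]
grip_width: 21.8
```

Request:
send_rows:
  commands:
    - [[0.0015,0,0,0,0.015],[0.001,0,0,0,0.015],[0,0,0,0,0.015]]

```text
time: 23.53
tool_pos: [634.9, -265.8, 75.4]
tcp_rot: [0.87, 1.541, 2.429]
contact_force: [-0.2, 1.0, 1.5]
grip_width: 21.5
```

```bash
python3 - <<'E'
from h import *
b=snap('side','s23');a=snap('scene','c23');w=snap('wrist','w23')
delta([635,-265.5,72.6],90)
A=cv2.resize(a[120:170,260:310],None,fx=7,fy=7,interpolation=2)
B=cv2.resize(b[145:195,235:285],None,fx=7,fy=7,interpolation=2)
cv2.imwrite('pics/z26.png',np.hstack([A,B]))
E
```

```text
t 23.68 pos [ 634.9 -265.8   75.4] F [-2.7  0.7  4.3] w 21.1
tool y [-1.     0.011  0.023] z [0.012 1.    0.019] x [-0.0228  0.0197 -0.9995]
jaw yaw 89.32 shift [ 0.0028 -0.0002  0.0003]
turn about tool x (down => sign flipped) -0.68
```

View pics/z26.png

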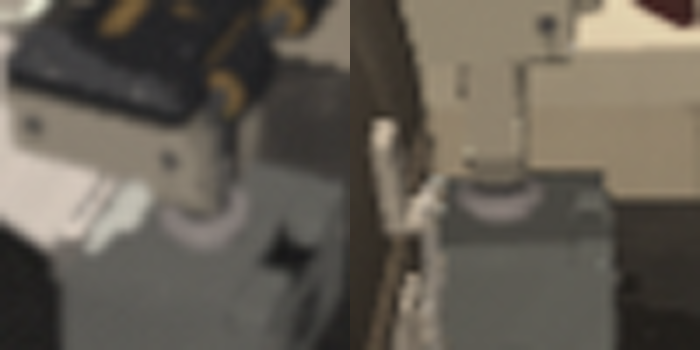

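Request:
send_rows:
  commands:
    - [[0.002,0,0,0,0.015],[0.0015,0,0,0,0.015],[0.001,0,0,0,0.015]]

```text
time: 23.93
tool_pos: [634.8, -265.8, 73.1]
tcp_rot: [0.869, 1.542, 2.428]
contact_force: [-4.2, 1.5, 8.0]
grip_width: 21.8
```

```bash
python3 - <<'E'
from h import *
import time
delta([635,-265.5,72.6],90)
E
```

```text
t 23.93 pos [ 634.8 -265.8   73.1] F [-4.2  1.5  8. ] w 21.8
tool y [-1.     0.011  0.022] z [0.012 1.    0.019] x [-0.0221  0.0191 -0.9996]
jaw yaw 89.33 shift [ 0.0005 -0.0002  0.0003]
turn about tool x (down => sign flipped) -0.67
```

Request:
send_rows:
  commands:
    - [[0.001,0,0,0,0.015],[0.001,0,0,0,0.015]]

```text
time: 24.1
tool_pos: [634.8, -265.8, 72.9]
tcp_rot: [0.866, 1.542, 2.426]
contact_force: [-4.8, 2.1, 8.3]
grip_width: 21.3
```

```bash
python3 - <<'E'
from h import *
delta([635,-265.5,72.6],90)
E
```

```text
t 24.1 pos [ 634.8 -265.8   72.9] F [-4.8  2.1  8.3] w 21.3
tool y [-1.     0.011  0.022] z [0.012 1.    0.018] x [-0.0214  0.0186 -0.9996]
jaw yaw 89.33 shift [ 0.0003 -0.0002  0.0003]
turn about tool x (down => sign flipped) -0.67
```

Request:
send_rows:
  commands:
    - [[0.002,0.0005,0,0,0.015],[0.002,0.0005,0,0,0.015]]

```text
time: 24.27
tool_pos: [634.8, -265.8, 72.5]
tcp_rot: [0.812, 1.546, 2.371]
contact_force: [-4.7, 3.0, 14.3]
grip_width: 21.2
```

```bash
python3 - <<'E'
from h import *
w=snap('wrist','w24');b=snap('side','s24')
delta([635,-265.5,72.6],90)
B=cv2.resize(b[145:195,235:285],None,fx=7,fy=7,interpolation=2)
A=cv2.resize(w[190:290,230:330],None,fx=4,fy=4,interpolation=2)[:350]
cv2.imwrite('pics/z27.png',np.hstack([A,B]))
E
```

```text
t 24.37 pos [ 634.8 -265.8   72.6] F [-3.5  2.9 12.8] w 21.5
tool y [-1.     0.011  0.018] z [0.011 1.    0.017] x [-0.0178  0.0172 -0.9997]
jaw yaw 89.35 shift [-0.     -0.0002  0.0003]
turn about tool x (down => sign flipped) -0.65
```

View pics/z27.png

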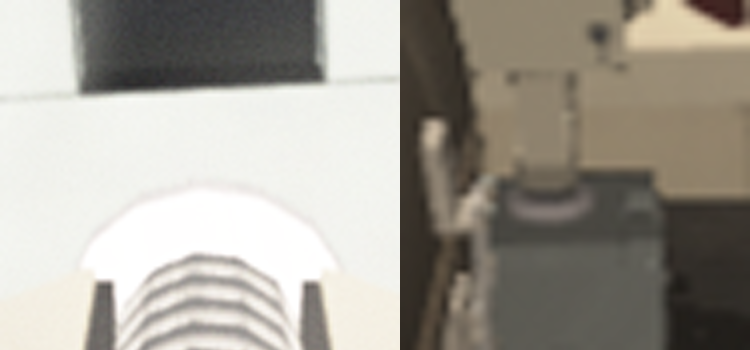

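```bash
python3 - <<'E'
from h import *
for i in range(4):
    a=snap('scene','c25');o=monitor.get_obs();print(o['time'],o['tool_pos'].round(2),o['contact_force'].round(1))
cv2.imwrite('pics/z28.png',cv2.resize(a[90:370,200:420],None,fx=2.1,fy=2.1,interpolation=2))
E
```

```text
24.4167 [ 634.78 -265.78   72.58] [-4.2  2.3 13.4]
24.4667 [ 634.78 -265.79   72.58] [-3.6  2.6 12.7]
24.5167 [ 634.81 -265.8    72.6 ] [-4.3  2.7 13.9]
24.5667 [ 634.78 -265.79   72.57] [-4.1  2.7 14. ]
```

View pics/z28.png

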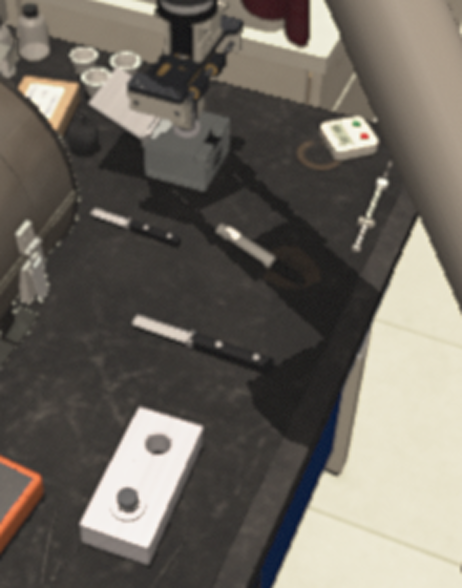

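Request:
send_rows:
  commands:
    - [[0.003,0,0,0,0.015]]

```text
time: 24.65
tool_pos: [634.9, -265.8, 72.5]
tcp_rot: [0.801, 1.547, 2.361]
contact_force: [-11.0, 3.9, 24.0]
grip_width: 21.4
```

```bash
python3 - <<'E'
from h import *
for i in range(4):
    b=snap('side','s26');o=monitor.get_obs();print(o['time'],o['tool_pos'].round(2),o['contact_force'].round(1))
M=R.from_euler('xyz',o['tcp_rot']).as_matrix();print(M[:,0].round(4),o['grip_width'])
E
```

```text
24.7 [ 634.87 -265.76   72.51] [-7.4  2.8 18.2]
24.75 [ 634.88 -265.81   72.52] [-8.3  3.9 18.6]
24.8 [ 634.84 -265.78   72.51] [-8.   3.5 19.1]
24.85 [ 634.87 -265.77   72.51] [-8.1  3.9 17.8]
[-0.0165  0.0164 -0.9997] 21.168782000268198
```

The extra 3 mm push did not move the holder and the force rose to about 18 N, so it is on the hard stop. That is stable and well under 45 N, so I'm handing in.

```bash
python3 - <<'E'
from plant import monitor,close_job
print(close_job());o=monitor.get_obs();print(o['time'],o['tool_pos'],o['contact_force'])
E
```

```text
the job is handed in; nothing more can be done
None
the job is handed in; nothing more can be done
```

I levered the cover up with the blade, tipped it right over backwards, and laid the blade flat on the worktop near (480, 19) mm. I then took the tall-knob holder out of the rest, pressed it into the well, and handed the job in while still holding it there. It took about 25 s of the 64 s allowed.

**Last checks:**
- **Holder home:** the TCP stood at 72.5 mm against 72.6 mm worked out for home. A further 3 mm push only raised the force, to about 18 N upward (limit 45 N), and the holder did not move. The readings held steady over 0.2 s, and the wrist and side pictures showed no gap at the rim.
- **Cover, blade and plug:** the scene picture showed the cover tipped back, the blade lying flat and let go, the plug in its hole, and the marker and timer showing no visible shift.

**What was not perfect:**
- **Sideways load:** about 8 N stayed on the holder, so it leaned lightly on the well wall.
- **Tilt:** the tool's tilt drifted during the moves. I brought it back to about 0.02 rad against a limit of 0.08.
- **Measurements:** the cameras disagreed by 1–2 mm on the holder's position over the well. On the blade's sideways position before the slot, the camera fix and the arm's own pose were up to about 5 mm apart.
- **Not read directly:** plunger travel and cover angle are judged from the pictures, the TCP height and the forces.

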